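Load the drill's feed rail with sensor housings

ROBOT

A 6-joint arm with a two-finger parallel gripper is mounted at the origin on the work surface. World frame = base frame: x ahead of the robot, y to its left, z up, the work surface at z = 0. Lengths are in m, angles in degrees, forces in N, time in s.
With the tool pointing down it reaches from about 0.25 to 0.725 m from the base axis. Payload 9.7 kg.
Tool frame: the origin (TCP) lies between the finger pads; the fingertips stand 25 mm ahead of it and the grasp point (between the pads) lies 6 mm ahead of it; z points along the fingers, y is the line along which they close (so a half turn about z gives the same grasp; the last joint's range is limited). The gripper opens to 85 mm and grips with 20 to 120 N. Pads are 22 mm wide; open, the fingers measure 114 mm over their backs; the gripper's body (76 mm by 85 mm) begins 54 mm behind the grasp point. The pads swing forward as they close: fully open they stand 13 mm farther back than shut.
Start: joints at [-65.546, 4.979, 10.078, 95.1, 0, 90], TCP at [0.228, -0.501, 0.256] pointing down, gripper open.
Joint ranges: [-179.16, 179.16], [-48.56, 103.87], [-65.8, 70.77], [-126.05, 130.52], [-82.76, 87.17], [-180, 180]. Speed limits (degrees/s): [127.2, 127.2, 147.25, 180, 180, 180].

INTERFACE

Orientations are given as [roll, pitch, yaw] about the fixed x, y, z axes, in that order (R = Rz(yaw) Ry(pitch) Rx(roll)).
In Python, from workcell import bot gives the robot as it stands.
- The arm moves only by the shell command python3 drive.py 'ROWS' [FORCE]. ROWS is a JSON object whose key "steps" holds a list of rows, 1 to 5 of them, each of 5 numbers: dx, dy, dz in m, then a turn about the tool's z in degrees, then the finger opening in m; each row is the pose to reach, as a shift and turn from the pose commanded when the command began, along the tool's axes at that moment; what a row does not reach only later rows make up. A row lasts 1/12 s, in which the tool goes at most 0.0417 m and 7.16 degrees, less where a joint would pass 70% of its speed; a pose out of reach is approached as far as the arm can. The fingers move at their own pace and stop on an object; FORCE is the grip in N (left out, the last holds). Time passes only in rows, so rows that do not move let the fingers close. It prints the time, the measured TCP pose, the force, the opening and the grip force at its end. Input that does not fit is refused with a message, and nothing moves.
- bot.get_obs(): the state, without advancing time (a new reading comes with each control period).
- bot.camera(name): name is "side" or "top" or "wrist"; returns the picture (400x640x3 uint8, blue, green, red); there is no depth.
- bot.camera_info(name): a dict with "mtx" (3x3 intrinsics, pixels), "k1" (the pictures are not rectified: a ray, as slopes to the right and down, at radius r is drawn at 1 + k1 r^2 times it, then the intrinsics apply), "extrinsics" (4x4, takes a point from camera to world coordinates). Camera axes: x right, y down, z forward; pixel columns grow to the right and rows downward; lengths in m; the calibration is good to about 2 mm. A picture is of the moment at which its call begins: read the wrist's pose just before it. camera_info takes no time and is no camera call; for the wrist camera it gives the pose at the moment of the call.
- bot.job_done(): hands the job in; it is judged then, once.
The state is a dict: "time": time; "q": joint angles; "qd": joint speeds; "joint_efforts": joint torques, N m; "ee_pos": TCP position; "tcp_rot": TCP orientation; "wrist_force": force on the tool from outside, world axes, zero at the start; "torque": the same for the moment, N m; "opening": finger opening in m; "grasp_force": force on a finger pad.
Only numpy, scipy, OpenCV 4.12 (cv2) and the standard library are available. Lean on these libraries where they do the work, as an engineer would, in place of code of your own. Each camera call takes 0.05 s, during which the arm holds its last target. There are 200 camera calls.

TASK

Load the tilted feed rail: slide the dark clamp dog up the slot to its open upper end, lift it out and stand it on the green mat, then slide every sensor housing into the rail from that end with its black port facing downhill, pushed down against the stop and one another without gaps. Only when all of them are in, slide the clamp dog back into the slot behind the last one, right up against it. Leave the other things on the bench where they are.

Things in the scene. Friction and masses are not known exactly. Their poses are not given: they have to be found in the camera images.
- rail: the fixed tilted feed rail, a grey metal T-slot sloping down 15 degrees to a steel stop. Origin: middle of the slot floor at the stop's face, 30 mm above the table; x runs DOWNHILL along the slot (which lies at x < 0), y across, z square out of the floor. 62 mm wide outside, 54 inside; two lips, 13 to 17 mm above the floor, leave a gap 36 mm wide. Slot length 295 mm under the lips
- rail_mouth (a point): middle of the slot floor where the lips begin (rail x = -295 mm), axes as the rail's: the slot's open upper end, the only way in or out. Parts do not slide down by themselves (friction): they must be pushed
- rail_shelf (a point): middle of the open loading shelf (rail x = -335 mm), axes as the rail's: from the mouth the slot floor goes on 80 mm uphill without lips, between guide walls 13 mm high that flare from 54 to about 70 mm apart
- dog: the clamp dog, a dark steel T-shaped keeper, 0.3 kg: base 50 x 50 x 10 mm (runs under the rail's lips), on its middle a neck 26 mm long (x) x 28 mm wide (y) up to 55 mm above the underside, a bright button on top to 61 mm. Origin: middle of the underside; x along the slot, z up the neck; the same end for end. It starts in the slot
- mat: a fixed green ribbed rubber mat on the table, 150 x 150 mm, its top 5 mm above the table. Origin: its centre at table height
- housing1: a cast aluminium sensor housing, 0.2 kg (2 to 4 are there; None if absent), upright on the table: flange 60 (x) x 50 (y) x 10 mm high (runs under the rail's lips), neck 28 mm wide from x = -26 to +14 mm, up to 60 mm, and a black round port, 20 mm in diameter, on the neck's +x end, to x = +28 mm, 42 mm up. Origin: middle of the underside; x: the way the port faces, z up
- housing2: a cast aluminium sensor housing, 0.2 kg (2 to 4 are there; None if absent), upright on the table: flange 60 (x) x 50 (y) x 10 mm high (runs under the rail's lips), neck 28 mm wide from x = -26 to +14 mm, up to 60 mm, and a black round port, 20 mm in diameter, on the neck's +x end, to x = +28 mm, 42 mm up. Origin: middle of the underside; x: the way the port faces, z up
- housing3: a cast aluminium sensor housing, 0.2 kg (2 to 4 are there; None if absent), upright on the table: flange 60 (x) x 50 (y) x 10 mm high (runs under the rail's lips), neck 28 mm wide from x = -26 to +14 mm, up to 60 mm, and a black round port, 20 mm in diameter, on the neck's +x end, to x = +28 mm, 42 mm up. Origin: middle of the underside; x: the way the port faces, z up
- housing4: a cast aluminium sensor housing, 0.2 kg (2 to 4 are there; None if absent), upright on the table: flange 60 (x) x 50 (y) x 10 mm high (runs under the rail's lips), neck 28 mm wide from x = -26 to +14 mm, up to 60 mm, and a black round port, 20 mm in diameter, on the neck's +x end, to x = +28 mm, 42 mm up. Origin: middle of the underside; x: the way the port faces, z up
- test_block: a drilled steel block, 110 x 60 x 35 mm; a bystander. Origin: on its underside
- parallel: a bright steel bar, 120 x 30 x 20 mm; a bystander. Origin: on its underside
- drink: a drink bottle, 62 mm in diameter, 190 mm high; a bystander. Origin: on its underside
- wrench: a flat steel wrench lying on the table near the robot; a bystander. Origin: on its underside
- chuck: a drill chuck standing on the table, 42 mm in diameter, 55 mm high; a bystander. Origin: on its underside

How it is judged (in metres and radians):
On the way, in this order (a step that is already met when the one before it is completed fails the run):
1. the clamp dog has been slid out of the rail and lies released on the green mat (horizontal distance between dog and mat below 0.07 m and height (world z) of dog below 0.02 m and angle between dog's own z axis and vertical below 0.15 rad and contact force between the fingers and dog below 0.5 N and linear speed of dog below 0.02 m/s), for 0.2 s.
2. every housing is in the rail, port facing downhill, pushed down without gaps, the dog not yet back (y of housing1 in the frame of rail between -0.005 and 0.005 m and z of housing1 in the frame of rail between -0.005 and 0.005 m and x of housing1 in the frame of rail between -0.25 and 0 m and angle between each of housing1, housing2, housing3, housing4's own x axis and vertical above 1.7 rad and (x of housing1 in the frame of rail above -0.038 m or x of housing2 in the frame of housing1 between 0.05 and 0.068 m or x of housing3 in the frame of housing1 between 0.05 and 0.068 m or x of housing4 in the frame of housing1 between 0.05 and 0.068 m) and y of housing2 in the frame of rail between -0.005 and 0.005 m and z of housing2 in the frame of rail between -0.005 and 0.005 m and x of housing2 in the frame of rail between -0.25 and 0 m and (x of housing2 in the frame of rail above -0.038 m or x of housing1 in the frame of housing2 between 0.05 and 0.068 m or x of housing3 in the frame of housing2 between 0.05 and 0.068 m or x of housing4 in the frame of housing2 between 0.05 and 0.068 m) and y of housing3 in the frame of rail between -0.005 and 0.005 m and z of housing3 in the frame of rail between -0.005 and 0.005 m and x of housing3 in the frame of rail between -0.25 and 0 m and (x of housing3 in the frame of rail above -0.038 m or x of housing1 in the frame of housing3 between 0.05 and 0.068 m or x of housing2 in the frame of housing3 between 0.05 and 0.068 m or x of housing4 in the frame of housing3 between 0.05 and 0.068 m) and y of housing4 in the frame of rail between -0.005 and 0.005 m and z of housing4 in the frame of rail between -0.005 and 0.005 m and x of housing4 in the frame of rail between -0.25 and 0 m and (x of housing4 in the frame of rail above -0.038 m or x of housing1 in the frame of housing4 between 0.05 and 0.068 m or x of housing2 in the frame of housing4 between 0.05 and 0.068 m or x of housing3 in the frame of housing4 between 0.05 and 0.068 m) and linear speed of each of housing1, housing2, housing3, housing4 below 0.02 m/s and not (y of dog in the frame of rail between -0.005 and 0.005 m and z of dog in the frame of rail between -0.005 and 0.005 m and x of dog in the frame of rail between -0.3 and 0 m)), for 0.2 s.
At the end, for the whole second after the job is handed in: Every housing present sits in the slot under the lips (within 5 mm across and in height), port facing downhill, the lowest within 8 mm of the stop and each other within 8 mm of the next below; the clamp dog is in the slot uphill of them all, within 8 mm of the last; all at rest and released (y of housing1 in the frame of rail between -0.005 and 0.005 m and z of housing1 in the frame of rail between -0.005 and 0.005 m and x of housing1 in the frame of rail between -0.25 and 0 m and angle between each of housing1, housing2, housing3, housing4's own x axis and vertical above 1.7 rad and (x of housing1 in the frame of rail above -0.038 m or x of housing2 in the frame of housing1 between 0.05 and 0.068 m or x of housing3 in the frame of housing1 between 0.05 and 0.068 m or x of housing4 in the frame of housing1 between 0.05 and 0.068 m) and y of housing2 in the frame of rail between -0.005 and 0.005 m and z of housing2 in the frame of rail between -0.005 and 0.005 m and x of housing2 in the frame of rail between -0.25 and 0 m and (x of housing2 in the frame of rail above -0.038 m or x of housing1 in the frame of housing2 between 0.05 and 0.068 m or x of housing3 in the frame of housing2 between 0.05 and 0.068 m or x of housing4 in the frame of housing2 between 0.05 and 0.068 m) and y of housing3 in the frame of rail between -0.005 and 0.005 m and z of housing3 in the frame of rail between -0.005 and 0.005 m and x of housing3 in the frame of rail between -0.25 and 0 m and (x of housing3 in the frame of rail above -0.038 m or x of housing1 in the frame of housing3 between 0.05 and 0.068 m or x of housing2 in the frame of housing3 between 0.05 and 0.068 m or x of housing4 in the frame of housing3 between 0.05 and 0.068 m) and y of housing4 in the frame of rail between -0.005 and 0.005 m and z of housing4 in the frame of rail between -0.005 and 0.005 m and x of housing4 in the frame of rail between -0.25 and 0 m and (x of housing4 in the frame of rail above -0.038 m or x of housing1 in the frame of housing4 between 0.05 and 0.068 m or x of housing2 in the frame of housing4 between 0.05 and 0.068 m or x of housing3 in the frame of housing4 between 0.05 and 0.068 m) and y of dog in the frame of rail between -0.005 and 0.005 m and z of dog in the frame of rail between -0.005 and 0.005 m and x of dog in the frame of rail between -0.3 and 0 m and x of dog in the frame of housing1 below -0.04 m and x of dog in the frame of housing2 below -0.04 m and x of dog in the frame of housing3 below -0.04 m and x of dog in the frame of housing4 below -0.04 m and (distance between dog and housing1 below 0.063 m or distance between dog and housing2 below 0.063 m or distance between dog and housing3 below 0.063 m or distance between dog and housing4 below 0.063 m) and linear speed of each of housing1, housing2, housing3, housing4, dog below 0.02 m/s and contact force between the fingers and housing1 below 0.5 N and contact force between the fingers and housing2 below 0.5 N and contact force between the fingers and housing3 below 0.5 N and contact force between the fingers and housing4 below 0.5 N and contact force between the fingers and dog below 0.5 N); the robot touches nothing.
It fails at once if one of the bystanders (block, bar, bottle, wrench, chuck) is moved by more than 40 mm (distance of any of test_block, parallel, drink, wrench, chuck from where it was at the start of the episode above 0.04 m).
Of housing1, housing2, housing3, housing4 only 2 to 4 are there at a start; the rules pass over those that are not, and their reading is None.
At some moment in a run one of housing1, housing2, housing3, housing4 may be knocked a few centimetres aside while the robot is not near it.
It also fails if it takes over 210 s, if anything falls off the work surface, if the arm or the gripper's body presses on something with over 40 N, if the wrist force passes 120 N, or if a joint passes its speed limit or range.

## Working session

There is one attempt and no reset: what is moved stays moved. The work goes in short steps, Python scripts to look and compute and a shell command to move; the robot and the scene stay as the last step left them, time stands still between calls to the robot, and variables do not carry over. Pictures are saved under pics/ and viewed, at most 14 in all, crops included, and the job is handed in when it is done.

```bash
ls; mkdir -p pics; python3 - <<'E'
from workcell import bot
import cv2,numpy as np
for n in("top","side"):
    i=bot.camera_info(n);print(n,np.round(i["mtx"],1).tolist(),i["k1"],np.round(i["extrinsics"],3).tolist())
    cv2.imwrite(f"pics/{n}0.png",bot.camera(n))
print(bot.get_obs())
E
```

```text
drive.py
pics
workcell.py
top [[457.5, 0.0, 315.1], [0.0, 457.5, 198.4], [0.0, 0.0, 1.0]] -0.07344713677528873 [[-0.009, -0.997, 0.07, 0.412], [-1.0, 0.011, 0.02, -0.04], [-0.021, -0.07, -0.997, 1.484], [0.0, 0.0, 0.0, 1.0]]
side [[507.8, 0.0, 316.7], [0.0, 507.8, 197.7], [0.0, 0.0, 1.0]] 0.049466702257441195 [[-0.92, -0.282, 0.271, 0.106], [-0.391, 0.63, -0.671, 0.914], [0.018, -0.723, -0.69, 1.068], [0.0, 0.0, 0.0, 1.0]]
{'time': 0.1, 'q': array([-6.55462529e+01,  5.00652369e+00,  1.00389370e+01,  9.50984722e+01,
        7.01204740e-05,  8.99998669e+01]), 'qd': array([-0.02991728, -0.06992442,  0.07869825,  0.09873005,  0.03902078,
        0.0844992 ]), 'joint_efforts': array([ 7.36964430e-04, -5.21561122e+01,  4.65654802e+01,  1.60639803e-02,
        8.70744475e-05, -1.10137495e-05]), 'ee_pos': array([ 0.22760674, -0.50050698,  0.2556671 ]), 'tcp_rot': array([-1.79933941e+02, -7.02738349e-05,  2.44538800e+01]), 'wrist_force': array([ 0.60418798, -0.91972519,  0.91901467]), 'torque': array([ 0.0772134 , -0.00841119, -0.03917456]), 'grasp_force': 0.0, 'opening': 0.08546509420869389}
```
View pics/top0.png

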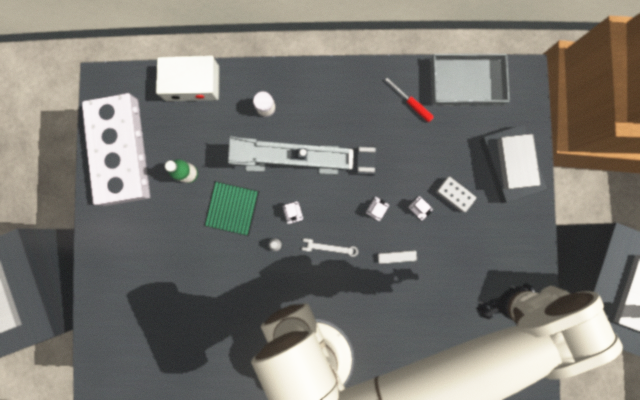

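View pics/side0.png

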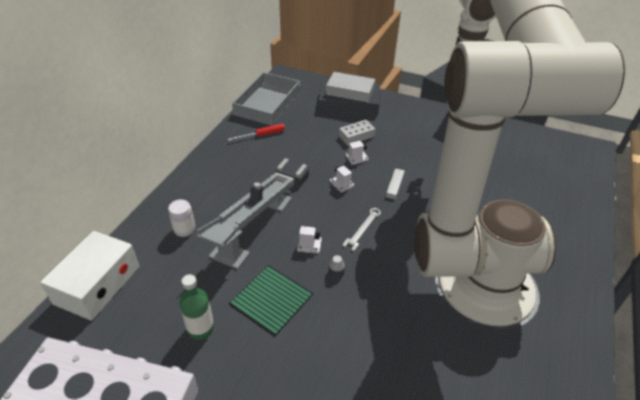

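The top view shows the rail from its shelf (229,152) to the stop (352,160), with the dog at (302,153) and the mat at (232,208). There are three housings, near (292,212), (377,208) and (420,208). The side view agrees, and I see no fourth housing.

```bash
cat > h.py <<'E'
from workcell import bot
import cv2,numpy as np
def ray(i,uv):
    # pixel(s) -> origin, world directions
    K=np.array(i["mtx"]);E=np.array(i["extrinsics"]);k=i["k1"]
    s=cv2.undistortPoints(np.float64(uv).reshape(-1,1,2),K,np.float64([k,0,0,0])).reshape(-1,2)
    return E[:3,3],np.c_[s,np.ones(len(s))]@E[:3,:3].T
def onz(i,uv,z):
    o,d=ray(i,uv);return o+d*((np.asarray(z,float)-o[2])/d[:,2])[:,None]
def proj(i,P):
    K=np.array(i["mtx"]);E=np.linalg.inv(np.array(i["extrinsics"]))
    return cv2.projectPoints(np.float64(P).reshape(-1,3),cv2.Rodrigues(E[:3,:3])[0],E[:3,3],K,np.float64([i["k1"],0,0,0]))[0].reshape(-1,2)
def two(i1,p1,i2,p2):
    o1,d1=ray(i1,p1);o2,d2=ray(i2,p2);d1=d1[0];d2=d2[0]
    s=np.linalg.lstsq(np.c_[d1,-d2],o2-o1,rcond=None)[0]
    a=o1+d1*s[0];b=o2+d2*s[1];return (a+b)/2,np.linalg.norm(a-b)
def to(x,y,yaw=None,tcpz=None):
    s=bot.get_obs();p=s["ee_pos"];w=np.radians(s["tcp_rot"][2])
    d=np.array([x,y])-p[:2];c,n=np.cos(w),np.sin(w)
    t=None if yaw is None else ((-(yaw-s["tcp_rot"][2])+90)%180-90)
    print("pos",np.round(p,4),"yaw",round(s["tcp_rot"][2],2),"q6",round(s["q"][5],1),"t",s["time"],"| dx %.4f dy %.4f"%(c*d[0]+n*d[1],n*d[0]-c*d[1]),"turn",t,"dz",None if tcpz is None else round(p[2]-tcpz,4))
E
python3 - <<'E'
from h import *
i=bot.camera_info("top");im=cv2.imread("pics/top0.png")
print("rail",onz(i,[(229,152),(302,153),(352,160)],[.13,.1,.05]).round(3).tolist())
print("h",onz(i,[(292,212),(377,208),(420,208)],.05).round(3).tolist())
hsv=cv2.cvtColor(im,cv2.COLOR_BGR2HSV);m=cv2.inRange(hsv,(50,90,40),(85,255,255));m[:,:200]=0
ys,xs=np.nonzero(m);print("mat",cv2.minAreaRect(np.c_[xs,ys].astype(np.float32)),onz(i,[(xs.mean(),ys.mean())],.005).round(3))
print("by",onz(i,[(275,244),(330,247),(397,257),(457,194),(180,170)],.03).round(3).tolist())
w=bot.camera_info("wrist");print(np.round(w["extrinsics"],3).tolist(),w["mtx"],w["k1"])
to(.47,-.1,0)
E
```

```text
rail [[0.65, 0.246, 0.13], [0.649, 0.027, 0.1], [0.633, -0.128, 0.05]]
h [[0.471, 0.062, 0.05], [0.48, -0.204, 0.05], [0.479, -0.339, 0.05]]
mat ((231.00001525878906, 208.00001525878906), (43.70367431640625, 44.856109619140625), 12.804266929626465) [[0.487 0.265 0.005]]
by [[0.37, 0.118, 0.03], [0.359, -0.056, 0.03], [0.326, -0.267, 0.03], [0.523, -0.463, 0.03], [0.611, 0.427, 0.03]]
[[0.414, -0.871, -0.265, 0.294], [-0.91, -0.397, -0.118, -0.471], [-0.002, 0.29, -0.957, 0.373], [0.0, 0.0, 0.0, 1.0]] [[300.76441355   0.         322.90216955]
 [  0.         300.76441355 200.5102744 ]
 [  0.           0.           1.        ]] -0.005757520187065952
pos [ 0.2276 -0.5005  0.2557] yaw 24.45 q6 90.0 t 0.1 | dx 0.3864 dy -0.2642 turn 24.45388002835665 dz None
```

```bash
for k in 1; do
python3 drive.py '{"steps":[[0.04,-0.024,-0.012,0,0.085],[0.08,-0.048,-0.024,0,0.085],[0.12,-0.072,-0.036,0,0.085],[0.15,-0.096,-0.04,0,0.085],[0.19,-0.119,-0.045,0,0.085]]}' 40
python3 drive.py '{"steps":[[0.04,-0.024,0,0,0.085],[0.08,-0.048,0,0,0.085],[0.12,-0.072,0,0,0.085],[0.15,-0.096,0,0,0.085],[0.19,-0.119,0,0,0.085]]}'
python3 drive.py '{"steps":[[0.04,-0.024,0,-7,0.085],[0.08,-0.048,0,-14,0.085],[0.12,-0.072,0,-21,0.085],[0.15,-0.096,0,-28,0.085],[0.19,-0.119,0,-31.5,0.085]]}'
python3 drive.py '{"steps":[[0,0,0,-7,0.085],[0,0,0,-14,0.085],[0,0,0,-21,0.085],[0,0,0,-28,0.085],[0,0,0,-31.5,0.085]]}'
python3 drive.py '{"steps":[[0,0,0,0,0.085],[0,0,0,0,0.085]]}'
done; python3 - <<'E'
from h import *
import pickle
i=bot.camera_info("wrist");im=bot.camera("wrist");cv2.imwrite("pics/w1.png",im);pickle.dump(i,open("w1.pkl","wb"))
to(.6,.06,87.4)
E
```

```text
time: 0.52
ee_pos: [0.3401, -0.3292, 0.2993]
tcp_rot: [180.0, -0.0, 24.4]
wrist_force: [1.5, -0.6, -0.2]
opening: 0.0852
grasp_force: 0.0
time: 0.93
ee_pos: [0.4547, -0.155, 0.2988]
tcp_rot: [-180.0, 0.0, 24.5]
wrist_force: [0.7, 0.2, 0.2]
opening: 0.0845
grasp_force: 0.0
time: 1.35
ee_pos: [0.5695, 0.0189, 0.2986]
tcp_rot: [-180.0, 0.0, 56.4]
wrist_force: [0.2, -1.2, -0.3]
opening: 0.0853
grasp_force: 0.0
time: 1.77
ee_pos: [0.5691, 0.0169, 0.2982]
tcp_rot: [-179.9, 0.0, 87.9]
wrist_force: [-0.3, 0.2, -1.1]
opening: 0.0853
grasp_force: 0.0
time: 1.93
ee_pos: [0.5691, 0.0167, 0.2985]
tcp_rot: [-180.0, 0.0, 87.3]
wrist_force: [-0.1, -0.5, 0.6]
opening: 0.0847
grasp_force: 0.0
pos [0.5691 0.0166 0.2985] yaw 87.31 q6 94.4 t 1.9833 | dx 0.0448 dy 0.0289 turn -0.09343589043015754 dz None
```

View pics/w1.png

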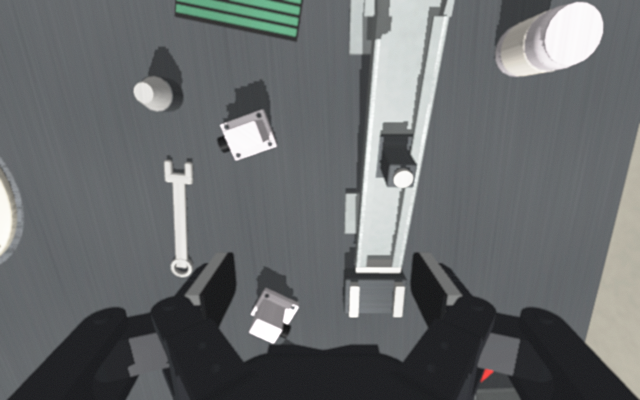

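The wrist view shows the rail from the stop (380,270) up to the shelf at the top. The dog's bright button is at (402,178), and two housings are at (248,135) and (272,315).

```bash
python3 - <<'E'
import cv2
im=cv2.imread("pics/w1.png");c=cv2.resize(im[0:290,330:480],None,fx=2,fy=2,interpolation=cv2.INTER_CUBIC)
d=cv2.resize(im[90:190,200:350],None,fx=2.5,fy=2.9);e=cv2.resize(im[280:360,230:340],None,fx=3.4,fy=3.6)
import numpy as np
o=np.zeros((580,680,3),np.uint8);o[:,:300]=c;o[:290,302:677]=d;o[290:578,302:676]=e
cv2.imwrite("pics/crop1.png",o)
E
```

```text
(no output)
```

View pics/crop1.png

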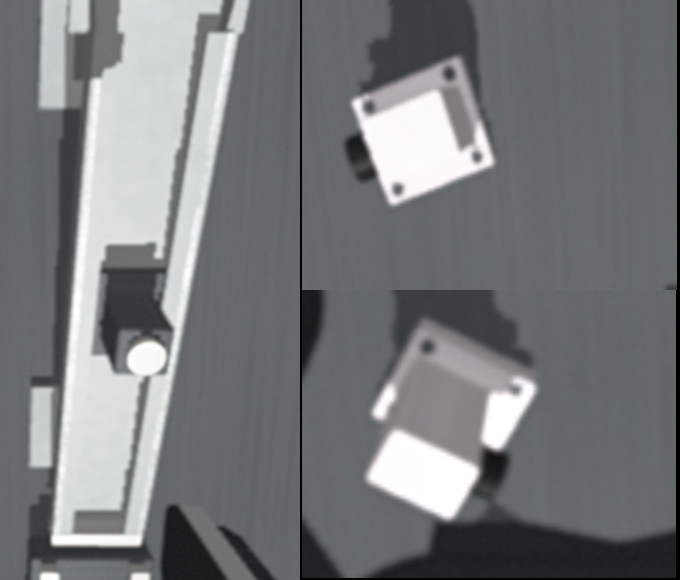

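The rail crop gives its lip-top outer edges: left from (374,40) to (357,267.5), right from (448,17.5) to (402,267.5). The lips begin at about (441,16), and the stop's upper edge is at row 269. The housings' flange corners are also clear.

```bash
cat >> h.py <<'E'
import json,os
A=np.radians(15)
def frame(O,psi):
    h=np.array([np.cos(psi),np.sin(psi),0]);X=h*np.cos(A)-np.array([0,0,np.sin(A)]);n=h*np.sin(A)+np.array([0,0,np.cos(A)])
    return np.c_[X,np.cross(n,X),n]
def rc(i,uv,O,psi,z):
    "rail coords of pixels on the plane z above the floor"
    R=frame(O,psi);o,d=ray(i,uv);o=(o-O)@R;d=d@R
    return o+d*((z-o[2])/d[:,2])[:,None]
if os.path.exists("rail.json"):
    _r=json.load(open("rail.json"));RO=np.array(_r[:3]);RP=_r[3];RR=frame(RO,RP)
    def rw(x,y,z): return RO+RR@[x,y,z]
E
python3 - <<'E'
from h import *
import pickle
i=pickle.load(open("w1.pkl","rb"))
L=[(374,40),(357,267.5)];Rr=[(448,17.5),(402,267.5)];S=[(380,268.5)]
O=np.array([.633,-.128,.03]);psi=np.radians(-92.6)
for k in range(6):
    a=rc(i,L,O,psi,.017);b=rc(i,Rr,O,psi,.017);s=rc(i,S,O,psi,.017)
    mid=lambda p:(p[1]-p[0])[1]/(p[1]-p[0])[0]
    sl=(mid(a)+mid(b))/2; c=(a[1,1]+b[1,1])/2
    R=frame(O,psi);O=O+np.r_[(R@[s[0,0],c,0])[:2],0];psi+=np.arctan(sl)
a=rc(i,L,O,psi,.017);b=rc(i,Rr,O,psi,.017)
print(O,np.degrees(psi),a.round(4),b.round(4),"mouth",rc(i,[(441,16)],O,psi,.017),"dog",rc(i,[(402,178)],O,psi,.061))
json.dump([*O,psi],open("rail.json","w"))
E
sed -n 1,1p rail.json
```

```text
[ 0.63944959 -0.11831244  0.03      ] -92.46880740403557 [[-0.2785 -0.0312  0.017 ]
 [-0.002  -0.0309  0.017 ]] [[-0.2955  0.0312  0.017 ]
 [-0.0018  0.0309  0.017 ]] mouth [[-0.29664762  0.02490981  0.017     ]] dog [[-0.16303049 -0.00058534  0.061     ]]
[0.6394495855646424, -0.11831244057089678, 0.03, -1.6138851445929312]
```

```bash
python3 - <<'E'
from h import *
g=rw(-.163,0,.043);print(g);to(g[0],g[1],87.53,g[2]+.006)
E
```

```text
[0.64575225 0.02786844 0.11372231]
pos [0.5691 0.0166 0.2985] yaw 87.31 q6 94.4 t 1.9833 | dx 0.0148 dy 0.0761 turn -0.223435890430153 dz 0.1788
```

```bash

python3 drive.py '{"steps":[[0.008,0.038,0.01,-0.2,0.085],[0.0148,0.0761,0.02,-0.2,0.085],[0.0148,0.0761,0.06,-0.2,0.085],[0.0148,0.0761,0.1,-0.2,0.085],[0.0148,0.0761,0.13,-0.2,0.085]]}'
python3 drive.py '{"steps":[[0,0,0.02,0,0.085],[0,0,0.04,0,0.085],[0,0,0.0488,0,0.085],[0,0,0.0488,0,0.085],[0,0,0.0488,0,0.085]]}'
python3 drive.py '{"steps":[[0,0,0,0,0.02],[0,0,0,0,0.02],[0,0,0,0,0.02],[0,0,0,0,0.02],[0,0,0,0,0.02]]}' 40
python3 - <<'E'
from h import *
cv2.imwrite("pics/w2.png",bot.camera("wrist"));g=rw(-.163,0,.043);to(g[0],g[1],87.53,g[2]+.006)
E
```

```text
time: 2.4
ee_pos: [0.6462, 0.0281, 0.1643]
tcp_rot: [-179.8, 0.0, 87.5]
wrist_force: [-0.1, -0.6, -0.4]
opening: 0.085
grasp_force: 0.0
time: 2.82
ee_pos: [0.6458, 0.028, 0.1205]
tcp_rot: [180.0, 0.0, 87.6]
wrist_force: [-0.4, -0.2, 0.9]
opening: 0.0849
grasp_force: 0.0
time: 3.23
ee_pos: [0.6463, 0.028, 0.1209]
tcp_rot: [179.9, 0.0, 87.6]
wrist_force: [4.7, -1.0, -1.6]
opening: 0.0271
grasp_force: 40.3
pos [0.6462 0.028  0.1209] yaw 87.65 q6 94.8 t 3.2833 | dx -0.0002 dy -0.0005 turn 0.11789303429111442 dz 0.0011
```

View pics/w2.png

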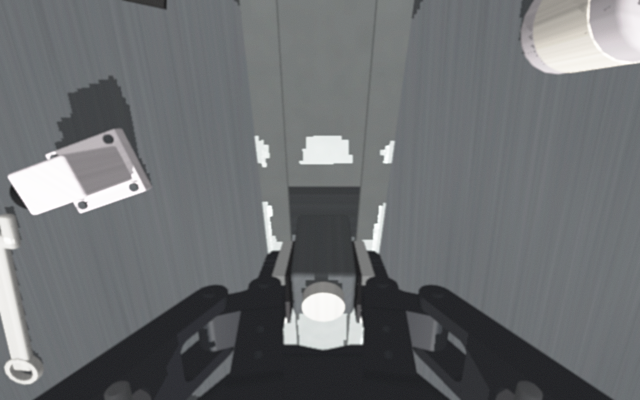

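The dog is held: its button is at (323,303) between the pads, and the opening is 27 mm. Now I slide it uphill.

```bash

python3 drive.py '{"steps":[[0.014,0,-0.0037,0,0.02],[0.028,0,-0.0075,0,0.02],[0.042,0,-0.0112,0,0.02],[0.056,0,-0.015,0,0.02],[0.07,0,-0.0188,0,0.02]]}'
python3 drive.py '{"steps":[[0.014,0,-0.0037,0,0.02],[0.028,0,-0.0075,0,0.02],[0.042,0,-0.0112,0,0.02],[0.056,0,-0.015,0,0.02],[0.07,0,-0.0188,0,0.02]]}'
python3 drive.py '{"steps":[[0.01,0,-0.0027,0,0.02],[0.02,0,-0.0054,0,0.02],[0.03,0,-0.008,0,0.02],[0.04,0,-0.0107,0,0.02],[0.04,0,-0.0107,0,0.02]]}'
python3 drive.py '{"steps":[[0,0,-0.01,0,0.02],[0,0,-0.02,0,0.02],[0,0,-0.035,0,0.02],[0,0,-0.05,0,0.02],[0,0,-0.05,0,0.02]]}'
python3 - <<'E'
from h import *
cv2.imwrite("pics/w3.png",cv2.hconcat([cv2.resize(bot.camera("wrist"),(400,250)),cv2.resize(bot.camera("side")[150:350,150:470],(400,250))]));to(.487,.265,77)
E
```

```text
time: 3.7
ee_pos: [0.6488, 0.0971, 0.1395]
tcp_rot: [180.0, 0.2, 87.6]
wrist_force: [-0.0, 2.2, -2.3]
opening: 0.0273
grasp_force: 40.5
time: 4.12
ee_pos: [0.6516, 0.1671, 0.1582]
tcp_rot: [180.0, 0.2, 87.6]
wrist_force: [-0.5, -16.5, 9.2]
opening: 0.0277
grasp_force: 42.1
time: 4.53
ee_pos: [0.6534, 0.2085, 0.1692]
tcp_rot: [179.9, 0.0, 87.7]
wrist_force: [-1.0, -1.3, 6.0]
opening: 0.0273
grasp_force: 41.6
time: 4.95
ee_pos: [0.6538, 0.2079, 0.222]
tcp_rot: [179.8, -0.1, 87.6]
wrist_force: [1.1, -0.5, -2.5]
opening: 0.0271
grasp_force: 40.6
pos [0.6534 0.2078 0.2186] yaw 87.64 q6 110.0 t 5.05 | dx 0.0503 dy -0.1686 turn 10.642385011296327 dz None
```

View pics/w3.png

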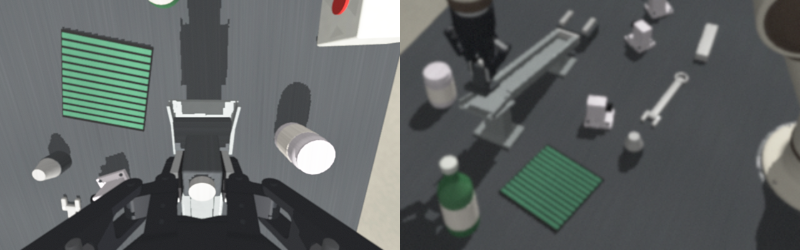

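```bash

python3 drive.py '{"steps":[[0.013,-0.04,0,0,0.02],[0.025,-0.08,0,0,0.02],[0.038,-0.12,0,0,0.02],[0.05,-0.155,0.01,0,0.02],[0.05,-0.168,0.02,0,0.02]]}'
python3 drive.py '{"steps":[[0,0,0.03,0,0.02],[0,0,0.06,0,0.02],[0,0,0.09,0,0.02],[0,0,0.11,0,0.02],[0,0,0.125,0,0.02]]}'
python3 drive.py '{"steps":[[0,0,0.006,0,0.02],[0,0,0.012,0,0.02],[0,0,0.016,0,0.02],[0,0,0.018,0,0.02],[0,0,0.018,0,0.02]]}'
python3 - <<'E'
from h import *
to(.487,.265,77,.056)
E
```

```text
time: 5.47
ee_pos: [0.4833, 0.2661, 0.1976]
tcp_rot: [-179.9, -0.0, 87.8]
wrist_force: [0.1, 0.1, -3.0]
opening: 0.0271
grasp_force: 41.7
time: 5.88
ee_pos: [0.4855, 0.2638, 0.0694]
tcp_rot: [-179.8, 0.1, 87.7]
wrist_force: [1.1, 0.1, -2.7]
opening: 0.0273
grasp_force: 41.5
time: 6.3
ee_pos: [0.4871, 0.2657, 0.0588]
tcp_rot: [180.0, -0.2, 87.7]
wrist_force: [-13.1, 0.7, 18.7]
opening: 0.0274
grasp_force: 45.2
pos [0.4871 0.2657 0.0588] yaw 87.68 q6 120.9 t 6.3 | dx -0.0007 dy -0.0001 turn 10.682097460144107 dz 0.0028
```

```bash

python3 drive.py '{"steps":[[0,0,0,0,0.06],[0,0,0,0,0.085],[0,0,0,0,0.085],[0,0,0,0,0.085],[0,0,-0.03,0,0.085]]}' 40
python3 drive.py '{"steps":[[0,0,-0.04,0,0.085],[0,-0.03,-0.08,0,0.085],[-0.04,-0.03,-0.12,0,0.085],[-0.08,-0.03,-0.16,0,0.085],[-0.12,-0.03,-0.18,0,0.085]]}'
python3 drive.py '{"steps":[[-0.04,0,0,0,0.085],[-0.08,0,0,0,0.085],[-0.12,0,0,0,0.085],[-0.12,0,0,0,0.085],[-0.12,0,0,0,0.085]]}'
python3 - <<'E'
from h import *
import pickle
i=bot.camera_info("wrist");im=bot.camera("wrist");cv2.imwrite("pics/w4.png",im);pickle.dump(i,open("w4.pkl","wb"))
to(.47,.06)
E
```

```text
time: 6.72
ee_pos: [0.4851, 0.2634, 0.0803]
tcp_rot: [-179.6, 0.2, 87.6]
wrist_force: [-0.7, 0.3, -0.1]
opening: 0.0848
grasp_force: 0.0
time: 7.13
ee_pos: [0.4537, 0.176, 0.2467]
tcp_rot: [179.9, -0.1, 87.8]
wrist_force: [0.6, -0.4, 0.3]
opening: 0.0846
grasp_force: 0.0
time: 7.55
ee_pos: [0.4492, 0.0543, 0.2445]
tcp_rot: [180.0, -0.0, 87.4]
wrist_force: [0.4, 0.5, 0.3]
opening: 0.0847
grasp_force: 0.0
pos [0.4493 0.0556 0.2443] yaw 87.52 q6 99.5 t 7.6 | dx 0.0053 dy 0.0205 turn None dz None
```

View pics/w4.png

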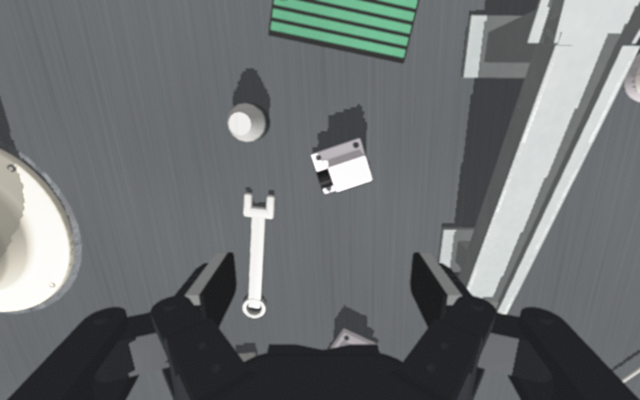

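The housing is near (342,165), with its port at the lower left (323,178). The chuck is at (247,122) and the wrench runs down around column 255.

```bash
python3 - <<'E'
from h import *
import pickle
i=pickle.load(open("w1.pkl","rb"))
c=onz(i,[(220,124.8),(263.2,109),(276.8,145.2),(236,161)],.01)[:,:2]
print(c.round(4),np.linalg.norm(c-np.roll(c,1,0),axis=1).round(4),c.mean(0))
print("port",onz(i,[(221.5,144)],.042))
i4=pickle.load(open("w4.pkl","rb"))
hsv=cv2.imread("pics/w4.png")[120:210,295:390];m=(hsv.min(2)>215).astype(np.uint8)
ct=max(cv2.findContours(m,0,2)[0],key=cv2.contourArea);r=cv2.minAreaRect(ct);b=cv2.boxPoints(r)+[295,120]
p=onz(i4,b,.06)[:,:2];print("top",p.round(4),np.linalg.norm(p-np.roll(p,1,0),axis=1).round(4),p.mean(0))
cv2.imwrite("pics/_.png",cv2.resize(bot.camera("side")[230:330,220:330],None,fx=5,fy=5))
E
```

```text
[[0.4355 0.0775]
 [0.4942 0.0946]
 [0.5076 0.0476]
 [0.4503 0.029 ]] [0.0507 0.0612 0.0489 0.0602] [0.47189233 0.0621606 ]
port [[0.44476639 0.05555445 0.042     ]]
top [[0.4375 0.085 ]
 [0.4864 0.0983]
 [0.4995 0.0564]
 [0.4488 0.0419]] [0.0446 0.0507 0.0439 0.0527] [0.46805221 0.07042156]
```

View pics/_.png

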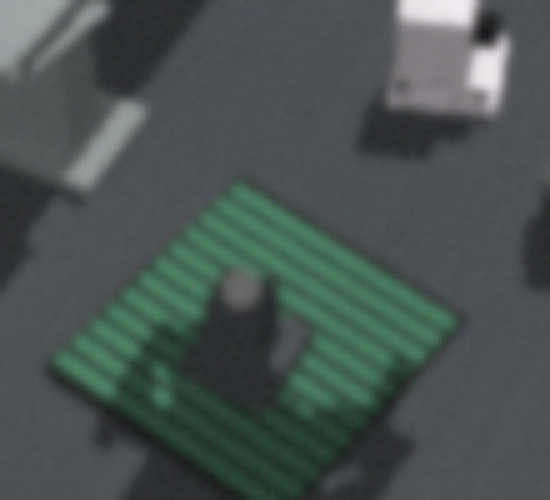

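The dog stands upright on the mat, button at (240,290) in the crop. Housing A is at (0.472,0.062), its flange measures 61x50 mm as it should, and its port faces 197°. I'll grasp it with tool yaw 17.2°.

```bash

python3 drive.py '{"steps":[[0,0,0,7,0.085],[0,0,0,14,0.085],[0,0,0,21,0.085],[0,0,0,28,0.085],[0,0,0,35,0.085]]}'
python3 drive.py '{"steps":[[0,0,0,7,0.085],[0,0,0,14,0.085],[0,0,0,21,0.085],[0,0,0,28,0.085],[0,0,0,35.3,0.085]]}'
python3 drive.py '{"steps":[[0,0,0,0,0.085],[0,0,0,0,0.085]]}'
python3 - <<'E'
from h import *
to(.4776,.0640,17.2,.051)
E
```

```text
time: 8.07
ee_pos: [0.4492, 0.0578, 0.2439]
tcp_rot: [-180.0, 0.0, 52.5]
wrist_force: [0.4, 1.0, 0.1]
opening: 0.0848
grasp_force: 0.0
time: 8.48
ee_pos: [0.4492, 0.0578, 0.2439]
tcp_rot: [-180.0, 0.0, 17.3]
wrist_force: [1.2, 0.2, 0.3]
opening: 0.085
grasp_force: 0.0
time: 8.65
ee_pos: [0.4492, 0.0574, 0.244]
tcp_rot: [-180.0, 0.0, 17.8]
wrist_force: [-0.0, -0.7, 0.1]
opening: 0.085
grasp_force: 0.0
pos [0.4492 0.0574 0.244 ] yaw 17.84 q6 169.4 t 8.65 | dx 0.0291 dy 0.0024 turn 0.6379804011091892 dz 0.193
```

```bash

python3 drive.py '{"steps":[[0.029,0.0024,0.03,0.5,0.085],[0.029,0.0024,0.07,0.5,0.085],[0.029,0.0024,0.11,0.5,0.085],[0.029,0.0024,0.15,0.5,0.085],[0.029,0.0024,0.17,0.5,0.085]]}'
python3 drive.py '{"steps":[[0,0,0.015,0,0.085],[0,0,0.0225,0,0.085],[0,0,0.0225,0,0.085],[0,0,0.0225,0,0.02],[0,0,0.0225,0,0.02]]}' 40
python3 drive.py '{"steps":[[0,0,0,0,0.02],[0,0,0,0,0.02],[0,0,0,0,0.02]]}'
python3 drive.py '{"steps":[[0,0,-0.03,0,0.02],[0,0,-0.07,0,0.02],[0,0,-0.11,0,0.02],[0,0,-0.15,0,0.02],[0,0,-0.17,0,0.02]]}'
python3 drive.py '{"steps":[[0,0,0,-7,0.02],[0,0,0,-14,0.02],[0,0,0,-21,0.02],[0,0,0,-28,0.02],[0,0,0,-35,0.02]]}'
python3 drive.py '{"steps":[[0,0,0,-7,0.02],[0,0,0,-14,0.02],[0,0,0,-21,0.02],[0,0,0,-28,0.02],[0,0,0,-35,0.02]]}'
python3 - <<'E'
from h import *
import pickle
i=bot.camera_info("wrist");im=bot.camera("wrist");cv2.imwrite("pics/w5.png",im);pickle.dump(i,open("w5.pkl","wb"))
g=rw(-.345,0,.043);print(g)
to(g[0],g[1],87.53,g[2]+.008)
E
```

```text
time: 9.07
ee_pos: [0.4754, 0.0631, 0.0692]
tcp_rot: [-179.9, 0.3, 17.3]
wrist_force: [0.9, 0.5, -0.8]
opening: 0.0852
grasp_force: 0.0
time: 9.48
ee_pos: [0.4783, 0.0629, 0.053]
tcp_rot: [180.0, -0.1, 17.1]
wrist_force: [-0.8, 0.9, -0.0]
opening: 0.0632
grasp_force: 0.0
time: 9.73
ee_pos: [0.478, 0.0628, 0.0527]
tcp_rot: [-180.0, -0.1, 17.0]
wrist_force: [3.2, 0.2, -0.9]
opening: 0.0274
grasp_force: 39.8
time: 10.15
ee_pos: [0.4781, 0.0627, 0.2267]
tcp_rot: [180.0, -0.3, 17.0]
wrist_force: [0.8, -0.1, -1.3]
opening: 0.0279
grasp_force: 40.4
time: 10.57
ee_pos: [0.4774, 0.0625, 0.2216]
tcp_rot: [-180.0, 0.0, 52.3]
wrist_force: [-0.6, -0.0, -2.8]
opening: 0.0276
grasp_force: 40.3
time: 10.98
ee_pos: [0.4774, 0.0625, 0.2216]
tcp_rot: [-180.0, 0.0, 87.3]
wrist_force: [0.6, 0.3, -2.0]
opening: 0.0272
grasp_force: 40.3
[0.65332485 0.20350377 0.16082738]
pos [0.4774 0.0625 0.2216] yaw 87.86 q6 99.6 t 11.0333 | dx 0.1474 dy 0.1705 turn 0.33151680040050735 dz 0.0528
```

View pics/w5.png

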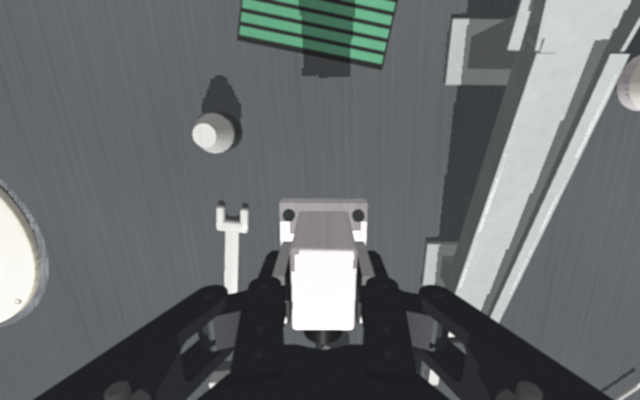

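The housing is held square, with its port toward the bottom of the image (323,335), which is downhill. Next I carry it to the shelf.

```bash

python3 drive.py '{"steps":[[0,0,-0.03,0,0.02],[0.03,0.035,-0.03,0,0.02],[0.06,0.07,-0.03,0,0.02],[0.087,0.1,-0.03,0,0.02],[0.116,0.136,-0.03,0,0.02]]}'
python3 drive.py '{"steps":[[0.016,0.017,0,0,0.02],[0.0289,0.0345,0,0,0.02],[0.0289,0.0345,0.02,0,0.02],[0.0289,0.0345,0.04,0,0.02],[0.0289,0.0345,0.06,0,0.02]]}' 30
python3 drive.py '{"steps":[[0,0,0,0,0.02],[0,0,0,0,0.02]]}'
python3 - <<'E'
from h import *
g=rw(-.343,0,.0455);print(g)
to(g[0],g[1],87.53,g[2]+.007)
E
```

```text
time: 11.45
ee_pos: [0.6108, 0.1654, 0.2518]
tcp_rot: [180.0, -0.0, 86.8]
wrist_force: [0.5, -0.4, -1.5]
opening: 0.0276
grasp_force: 40.8
time: 11.87
ee_pos: [0.646, 0.1915, 0.1901]
tcp_rot: [-180.0, 0.0, 86.8]
wrist_force: [-0.5, -1.4, -2.2]
opening: 0.0277
grasp_force: 40.9
time: 12.03
ee_pos: [0.645, 0.191, 0.1907]
tcp_rot: [-179.9, 0.1, 86.9]
wrist_force: [0.7, -0.7, -1.8]
opening: 0.0273
grasp_force: 40.7
[0.65321377 0.20092726 0.16272456]
pos [0.645  0.191  0.1907] yaw 86.88 q6 109.6 t 12.0333 | dx 0.0104 dy 0.0076 turn -0.6455975881260798 dz 0.021
```

```bash

python3 drive.py '{"steps":[[0.0104,0.0076,0,-0.7,0.02],[0.0104,0.0076,0.006,-0.7,0.02],[0.0104,0.0076,0.012,-0.7,0.02],[0.0104,0.0076,0.016,-0.7,0.02],[0.0104,0.0076,0.018,-0.7,0.02]]}' 20
python3 drive.py '{"steps":[[0,0,0.002,0,0.02],[0,0,0.003,0,0.02],[0,0,0.003,0,0.02]]}'
python3 drive.py '{"steps":[[0,0,0,0,0.035],[0,0,0,0,0.035],[0,0,0,0,0.035]]}'
python3 drive.py '{"steps":[[0,0,0,0,0.02],[0,0,0,0,0.02],[0,0,0,0,0.02]]}' 30
python3 - <<'E'
from h import *
g=rw(-.343,0,.0455)
cv2.imwrite("pics/w6.png",cv2.hconcat([cv2.resize(bot.camera("wrist"),(480,300)),cv2.resize(bot.camera("side")[150:300,150:310],(320,300))]))
to(g[0],g[1],87.53,g[2]+.007)
E
```

```text
time: 12.45
ee_pos: [0.6535, 0.2008, 0.1738]
tcp_rot: [180.0, 0.0, 87.7]
wrist_force: [-4.2, -0.8, 10.7]
opening: 0.0274
grasp_force: 42.6
time: 12.7
ee_pos: [0.6535, 0.2007, 0.1738]
tcp_rot: [179.8, -0.1, 87.7]
wrist_force: [-5.6, -3.4, 12.1]
opening: 0.0274
grasp_force: 42.8
time: 12.95
ee_pos: [0.6537, 0.201, 0.1708]
tcp_rot: [180.0, -0.0, 87.7]
wrist_force: [-0.7, 0.3, 0.2]
opening: 0.0349
grasp_force: 0.0
time: 13.2
ee_pos: [0.6538, 0.201, 0.1706]
tcp_rot: [-180.0, 0.0, 87.7]
wrist_force: [-0.8, -2.0, 2.7]
opening: 0.0276
grasp_force: 33.4
pos [0.6538 0.201  0.1707] yaw 87.68 q6 109.4 t 13.3 | dx -0.0001 dy -0.0005 turn 0.14999085695525594 dz 0.0009
```

View pics/w6.png

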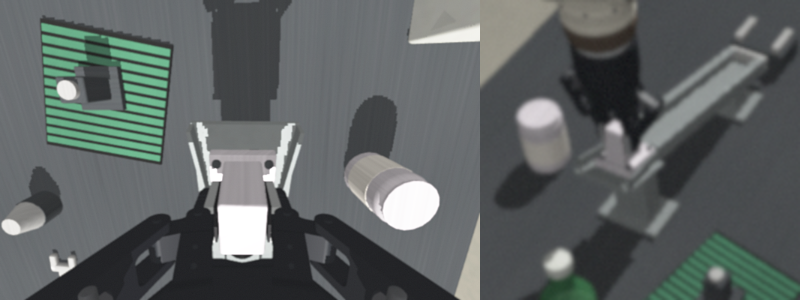

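```bash

python3 drive.py '{"steps":[[-0.008,0,0.0021,0,0.02],[-0.016,0,0.0043,0,0.02],[-0.024,0,0.0064,0,0.02],[-0.032,0,0.0086,0,0.02],[-0.04,0,0.0107,0,0.02]]}'
python3 drive.py '{"steps":[[-0.01,0,0.0027,0,0.02],[-0.02,0,0.0054,0,0.02],[-0.03,0,0.008,0,0.02],[-0.04,0,0.0107,0,0.02],[-0.05,0,0.0134,0,0.02]]}'
python3 - <<'E'
from h import *
s=bot.get_obs()["ee_pos"];print("rail",((s-[0,0,.007]-RO)@RR).round(4),"expect -.25")
E
```

```text
time: 13.72
ee_pos: [0.652, 0.1606, 0.1595]
tcp_rot: [-180.0, -0.0, 87.7]
wrist_force: [0.6, 3.5, -1.7]
opening: 0.0277
grasp_force: 33.1
time: 14.13
ee_pos: [0.6499, 0.1101, 0.146]
tcp_rot: [-180.0, -0.0, 87.7]
wrist_force: [0.3, 2.8, -3.7]
opening: 0.0274
grasp_force: 32.9
rail [-0.2491  0.0006  0.0461] expect -.25
```

Low forces, so it's going in well. Continuing down to the stop.

```bash

python3 drive.py '{"steps":[[-0.016,0,0.0043,0,0.02],[-0.032,0,0.0086,0,0.02],[-0.048,0,0.0129,0,0.02],[-0.064,0,0.0171,0,0.02],[-0.08,0,0.0214,0,0.02]]}'
python3 drive.py '{"steps":[[-0.016,0,0.0043,0,0.02],[-0.032,0,0.0086,0,0.02],[-0.048,0,0.0129,0,0.02],[-0.064,0,0.0171,0,0.02],[-0.08,0,0.0214,0,0.02]]}'
python3 drive.py '{"steps":[[-0.01,0,0.0027,0,0.02],[-0.02,0,0.0054,0,0.02],[-0.03,0,0.008,0,0.02],[-0.036,0,0.0096,0,0.02],[-0.04,0,0.0107,0,0.02]]}'
python3 drive.py '{"steps":[[-0.002,0,0.0005,0,0.02],[-0.004,0,0.001,0,0.02],[-0.006,0,0.0016,0,0.02]]}'
python3 - <<'E'
from h import *
s=bot.get_obs()["ee_pos"];print("rail",((s-[0,0,.007]-RO)@RR).round(4),"expect -.036")
E
```

```text
time: 14.55
ee_pos: [0.6465, 0.0295, 0.1244]
tcp_rot: [-180.0, -0.0, 87.7]
wrist_force: [1.1, 3.1, -5.3]
opening: 0.0277
grasp_force: 32.6
time: 14.97
ee_pos: [0.6434, -0.0502, 0.1031]
tcp_rot: [-180.0, -0.0, 87.7]
wrist_force: [0.4, 3.3, -5.5]
opening: 0.0277
grasp_force: 32.4
time: 15.38
ee_pos: [0.6423, -0.0879, 0.0945]
tcp_rot: [179.9, -0.2, 87.7]
wrist_force: [-3.5, 13.5, 11.7]
opening: 0.0275
grasp_force: 35.5
time: 15.63
ee_pos: [0.6424, -0.0912, 0.0936]
tcp_rot: [179.9, -0.4, 87.9]
wrist_force: [-2.5, 24.3, 5.8]
opening: 0.0275
grasp_force: 34.5
rail [-0.0409  0.0018  0.0477] expect -.036
```

```bash

python3 drive.py '{"steps":[[0,0,0,0,0.05],[0,0,0,0,0.07],[0,0,0,0,0.085],[0,0,-0.03,0,0.085],[0,0,-0.06,0,0.085]]}'
python3 drive.py '{"steps":[[0,0,-0.04,0,0.085],[-0.03,-0.02,-0.07,0,0.085],[-0.06,-0.045,-0.09,0,0.085],[-0.09,-0.07,-0.11,0,0.085],[-0.12,-0.09,-0.12,0,0.085]]}'
python3 drive.py '{"steps":[[-0.03,-0.02,0,0,0.085],[-0.06,-0.02,0,0,0.085],[-0.06,-0.02,0,0,0.085],[-0.06,-0.02,0,0,0.085]]}'
python3 - <<'E'
from h import *
import pickle
i=bot.camera_info("wrist");im=bot.camera("wrist");cv2.imwrite("pics/w7.png",im);pickle.dump(i,open("w7.pkl","wb"))
to(.48,-.2)
E
```

```text
time: 16.05
ee_pos: [0.6408, -0.0951, 0.1506]
tcp_rot: [-179.8, 0.0, 87.7]
wrist_force: [0.7, -0.1, 1.0]
opening: 0.0845
grasp_force: 0.0
time: 16.47
ee_pos: [0.5491, -0.2081, 0.2726]
tcp_rot: [179.8, 0.1, 87.7]
wrist_force: [1.6, 0.1, -0.3]
opening: 0.0852
grasp_force: 0.0
time: 16.8
ee_pos: [0.527, -0.268, 0.2702]
tcp_rot: [180.0, 0.1, 87.5]
wrist_force: [0.0, -0.6, -0.1]
opening: 0.085
grasp_force: 0.0
pos [ 0.5273 -0.2669  0.2701] yaw 87.6 q6 65.6 t 16.85 | dx 0.0648 dy -0.0501 turn None dz None
```

View pics/w7.png

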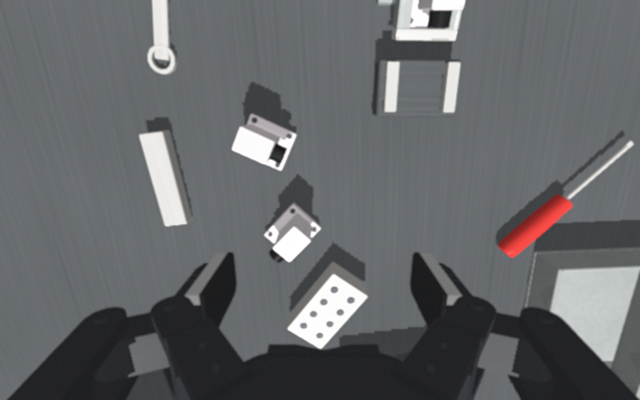

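Housing A sits at the stop at the top of the view, with its port at (438,18). Housing B is at (265,142) with its port at (278,155), and C is at (292,233) with its port at (277,254). I'll enlarge these for the corners.

```bash
python3 - <<'E'
import cv2,numpy as np
im=cv2.imread("pics/w7.png");f=lambda a,b,c,d:cv2.resize(im[b:d,a:c],None,fx=5,fy=5,interpolation=cv2.INTER_CUBIC)
o=np.zeros((600,780,3),np.uint8)
o[:350,:400]=f(225,105,305,175);o[:350,400:750]=f(258,198,328,268);o[350:575,:400]=f(390,0,470,45)
cv2.imwrite("pics/crop7.png",o)
E
```

```text
(no output)
```

View pics/crop7.png

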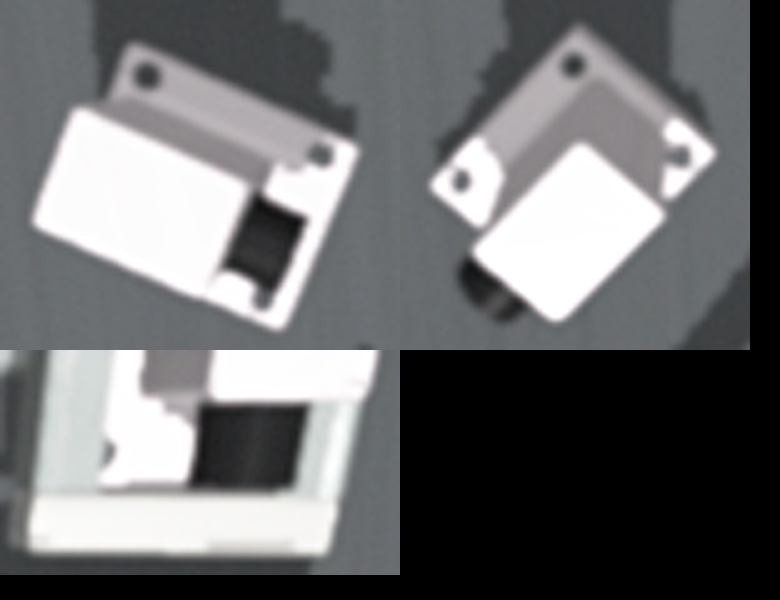

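Housing A's flange touches the stop. The flange corners of B and C are clear.

```bash
python3 - <<'E'
from h import *
import pickle
i=pickle.load(open("w7.pkl","rb"))
def hs(back,front,diag2,name,top):
    # back->front: a long edge along port direction, third: other corner on the short edge given
    b,f,d=onz(i,[back,front,diag2],.01)[:,:2];return b,f,d
b,f,d=hs((251,113.4),(296.6,135),(281.6,170.6),0,0)
print("B",np.linalg.norm(f-b),np.linalg.norm(d-f),"c",(b+d)/2,"ang",np.degrees(np.arctan2(*(f-b)[::-1])),np.degrees(np.arctan2(*(d-f)[::-1]))+90)
b,f,d=hs((293.4,203),(264,235),(321,228),0,0)
print("C",np.linalg.norm(f-b),np.linalg.norm(d-b),"c",(f+d)/2,"ang",np.degrees(np.arctan2(*(f-b)[::-1])),np.degrees(np.arctan2(*(d-b)[::-1])))
to(.48,-.2)
E
```

```text
B 0.060135149129967806 0.048842984237400695 c [ 0.45786133 -0.23107462] ang -27.667381785174474 -26.94705881055593
C 0.06148967038584143 0.0505925956478512 c [ 0.48107689 -0.35087746] ang -134.64652606325612 -46.74278886550682
pos [ 0.5273 -0.2669  0.2701] yaw 87.6 q6 65.6 t 16.85 | dx 0.0648 dy -0.0501 turn None dz None
```

Both outlines match 60x50 mm. B is now at (0.458,-0.231), about 35 mm from where the first top view put it, so I'll use the fresh value. For B: yaw 152.7°, grasp at (0.4526,-0.2283).

```bash

python3 drive.py '{"steps":[[0.018,-0.038,0,-7,0.085],[0.0354,-0.0763,0,-14,0.085],[0.0354,-0.0763,0,-21,0.085],[0.0354,-0.0763,0,-28,0.085],[0.0354,-0.0763,0,-35,0.085]]}'
python3 drive.py '{"steps":[[0,0,0.03,-7,0.085],[0,0,0.06,-14,0.085],[0,0,0.09,-21,0.085],[0,0,0.1,-28,0.085],[0,0,0.1,-30.1,0.085]]}'
python3 drive.py '{"steps":[[0,0,0,0,0.085],[0,0,0,0,0.085]]}'
python3 - <<'E'
from h import *
import pickle
i=bot.camera_info("wrist");im=bot.camera("wrist");cv2.imwrite("pics/w8.png",im);pickle.dump(i,open("w8.pkl","wb"))
to(.4526,-.2283,152.7,.0525)
# expected neck-top corners, to see whether B is still there
c=np.array([.4579,-.2311]);a=np.radians(-27.3);u=np.array([np.cos(a),np.sin(a)]);v=np.array([-u[1],u[0]])
P=[np.r_[c+x*u+y*v,.06] for x in(-.026,.014) for y in(-.014,.014)]
q=proj(i,P);print(q.round(0).tolist())
g=im.min(2)>200;hull=np.zeros(g.shape,np.uint8);cv2.fillConvexPoly(hull,cv2.convexHull(q.astype(np.int32)),1)
print("white share of expected top",g[hull>0].mean())
E
```

```text
time: 17.27
ee_pos: [0.4526, -0.2264, 0.2705]
tcp_rot: [180.0, 0.1, 123.1]
wrist_force: [0.9, -0.4, -0.0]
opening: 0.0849
grasp_force: 0.0
time: 17.68
ee_pos: [0.4519, -0.226, 0.1665]
tcp_rot: [-180.0, -0.3, 153.3]
wrist_force: [-0.8, 0.3, 0.2]
opening: 0.0849
grasp_force: 0.0
time: 17.85
ee_pos: [0.4531, -0.227, 0.1702]
tcp_rot: [-180.0, 0.0, 152.8]
wrist_force: [0.1, 1.2, 1.0]
opening: 0.0847
grasp_force: 0.0
pos [ 0.4532 -0.2272  0.1705] yaw 152.75 q6 0.6 t 17.9 | dx 0.0001 dy -0.0013 turn 0.045467651648777974 dz 0.118
[[304.0, 183.0], [340.0, 183.0], [305.0, 231.0], [339.0, 231.0]]
white share of expected top 0.9284516489659027
```

```bash

python3 drive.py '{"steps":[[0,-0.001,0.03,0,0.085],[0,-0.001,0.06,0,0.085],[0,-0.001,0.09,0,0.085],[0,-0.001,0.11,0,0.085],[0,-0.001,0.118,0,0.085]]}'
python3 drive.py '{"steps":[[0,0,0,0,0.085],[0,0,0,0,0.02],[0,0,0,0,0.02],[0,0,0,0,0.02],[0,0,0,0,0.02]]}' 40
python3 drive.py '{"steps":[[0,0,0,0,0.02],[0,0,-0.03,0,0.02],[0,0,-0.07,0,0.02],[0,0,-0.11,0,0.02],[0,0,-0.15,0,0.02]]}'
python3 drive.py '{"steps":[[0,0,-0.03,7,0.02],[0,0,-0.05,14,0.02],[0,0,-0.05,21,0.02],[0,0,-0.05,28,0.02],[0,0,-0.05,35,0.02]]}'
python3 drive.py '{"steps":[[0,0,0,7,0.02],[0,0,0,14,0.02],[0,0,0,21,0.02],[0,0,0,28,0.02],[0,0,0,30.2,0.02]]}'
python3 drive.py '{"steps":[[0,0,0,0,0.02]]}'
python3 - <<'E'
from h import *
g=rw(-.343,0,.0455);to(g[0],g[1],87.53,g[2]+.007)
E
```

```text
time: 18.32
ee_pos: [0.4514, -0.2278, 0.0494]
tcp_rot: [-180.0, -0.2, 152.7]
wrist_force: [-0.3, -0.4, 0.2]
opening: 0.0853
grasp_force: 0.0
time: 18.73
ee_pos: [0.453, -0.2289, 0.0532]
tcp_rot: [-180.0, 0.1, 152.8]
wrist_force: [-0.3, 1.2, 0.6]
opening: 0.0384
grasp_force: 0.0
time: 19.15
ee_pos: [0.4518, -0.2284, 0.2035]
tcp_rot: [-180.0, -0.0, 152.8]
wrist_force: [1.0, -0.4, -2.0]
opening: 0.0276
grasp_force: 40.5
time: 19.57
ee_pos: [0.4524, -0.2287, 0.2524]
tcp_rot: [180.0, 0.0, 117.4]
wrist_force: [0.2, -0.3, -3.0]
opening: 0.0276
grasp_force: 40.6
time: 19.98
ee_pos: [0.4522, -0.2286, 0.2519]
tcp_rot: [-180.0, -0.0, 87.2]
wrist_force: [1.0, -0.1, -2.1]
opening: 0.0271
grasp_force: 40.6
time: 20.07
ee_pos: [0.4522, -0.2286, 0.2518]
tcp_rot: [-180.0, -0.0, 87.5]
wrist_force: [-0.6, -1.1, -2.5]
opening: 0.0278
grasp_force: 40.6
pos [ 0.4522 -0.2286  0.2518] yaw 87.48 q6 65.7 t 20.0667 | dx 0.4379 dy 0.1820 turn -0.04539243540320115 dz 0.0821
```

```bash

python3 drive.py '{"steps":[[0.036,0.015,0,0,0.02],[0.072,0.03,0,0,0.02],[0.108,0.045,0,0,0.02],[0.144,0.06,0,0,0.02],[0.18,0.075,0,0,0.02]]}'
python3 drive.py '{"steps":[[0.036,0.015,0,0,0.02],[0.072,0.03,0,0,0.02],[0.108,0.045,0,0,0.02],[0.144,0.06,0,0,0.02],[0.18,0.075,0,0,0.02]]}'
python3 drive.py '{"steps":[[0.036,0.015,0,0,0.02],[0.06,0.025,0,0,0.02],[0.078,0.032,0.02,0,0.02],[0.078,0.032,0.04,0,0.02],[0.078,0.032,0.05,0,0.02]]}' 20
python3 drive.py '{"steps":[[0,0,0,0,0.02],[0,0,0,0,0.02]]}'
python3 - <<'E'
from h import *
g=rw(-.343,0,.0455);to(g[0],g[1],87.53,g[2]+.007)
E
```

```text
time: 20.48
ee_pos: [0.5352, -0.0502, 0.252]
tcp_rot: [180.0, 0.0, 87.7]
wrist_force: [1.0, -1.5, -2.6]
opening: 0.0278
grasp_force: 40.6
time: 20.9
ee_pos: [0.6177, 0.1267, 0.2518]
tcp_rot: [-180.0, 0.0, 87.7]
wrist_force: [1.5, -0.7, -1.9]
opening: 0.0275
grasp_force: 40.6
time: 21.32
ee_pos: [0.6521, 0.2025, 0.1983]
tcp_rot: [-179.8, 0.1, 87.8]
wrist_force: [-0.4, -0.8, -3.2]
opening: 0.0277
grasp_force: 40.5
time: 21.48
ee_pos: [0.6522, 0.2007, 0.202]
tcp_rot: [-179.9, 0.0, 87.6]
wrist_force: [0.2, 0.4, -1.8]
opening: 0.0275
grasp_force: 40.5
pos [0.6522 0.2007 0.202 ] yaw 87.61 q6 109.5 t 21.4833 | dx 0.0003 dy 0.0011 turn 0.07552627479401508 dz 0.0322
```

```bash

python3 drive.py '{"steps":[[0,0.001,0.012,0,0.02],[0,0.001,0.02,0,0.02],[0,0.001,0.026,0,0.02],[0,0.001,0.03,0,0.02],[0,0.001,0.0315,0,0.02]]}' 20
python3 drive.py '{"steps":[[0,0,0,0,0.02],[0,0,0,0,0.035],[0,0,0,0,0.035],[0,0,0,0,0.035],[0,0,0,0,0.02]]}'
python3 drive.py '{"steps":[[0,0,0,0,0.02],[0,0,0,0,0.02],[0,0,0,0,0.02]]}' 30
python3 drive.py '{"steps":[[-0.008,0,0.0021,0,0.02],[-0.016,0,0.0043,0,0.02],[-0.024,0,0.0064,0,0.02],[-0.032,0,0.0086,0,0.02],[-0.04,0,0.0107,0,0.02]]}'
python3 drive.py '{"steps":[[-0.01,0,0.0027,0,0.02],[-0.02,0,0.0054,0,0.02],[-0.03,0,0.008,0,0.02],[-0.04,0,0.0107,0,0.02],[-0.05,0,0.0134,0,0.02]]}'
python3 - <<'E'
from h import *
s=bot.get_obs()["ee_pos"];print("rail",((s-[0,0,.007]-RO)@RR).round(4),"expect -.25")
E
```

```text
time: 21.9
ee_pos: [0.6536, 0.2006, 0.1739]
tcp_rot: [179.8, -0.0, 87.6]
wrist_force: [-7.5, -7.0, 24.3]
opening: 0.0277
grasp_force: 44.2
time: 22.32
ee_pos: [0.6535, 0.2013, 0.1703]
tcp_rot: [-180.0, 0.0, 87.6]
wrist_force: [0.4, -0.4, -2.3]
opening: 0.0279
grasp_force: 21.7
time: 22.57
ee_pos: [0.6535, 0.2013, 0.1703]
tcp_rot: [-180.0, 0.0, 87.6]
wrist_force: [-1.0, 0.1, 2.1]
opening: 0.0278
grasp_force: 31.8
time: 22.98
ee_pos: [0.6518, 0.1602, 0.1593]
tcp_rot: [-180.0, 0.0, 87.6]
wrist_force: [0.2, 0.9, 1.5]
opening: 0.0276
grasp_force: 31.6
time: 23.4
ee_pos: [0.6496, 0.1102, 0.1459]
tcp_rot: [-180.0, 0.0, 87.6]
wrist_force: [-0.1, 1.1, -0.4]
opening: 0.0274
grasp_force: 31.5
rail [-0.2491  0.0003  0.046 ] expect -.25
```

```bash

python3 drive.py '{"steps":[[-0.016,0,0.0043,0,0.02],[-0.032,0,0.0086,0,0.02],[-0.048,0,0.0129,0,0.02],[-0.064,0,0.0171,0,0.02],[-0.08,0,0.0214,0,0.02]]}'
python3 drive.py '{"steps":[[-0.016,0,0.0043,0,0.02],[-0.032,0,0.0086,0,0.02],[-0.045,0,0.012,0,0.02],[-0.052,0,0.0139,0,0.02],[-0.056,0,0.015,0,0.02]]}'
python3 drive.py '{"steps":[[-0.003,0,0.0008,0,0.02],[-0.006,0,0.0016,0,0.02],[-0.009,0,0.0024,0,0.02]]}'
python3 drive.py '{"steps":[[-0.002,0,0.0005,0,0.02],[-0.004,0,0.001,0,0.02]]}'
python3 - <<'E'
from h import *
s=bot.get_obs()["ee_pos"];print("rail",((s-[0,0,.007]-RO)@RR).round(4),"expect -.101")
E
```

```text
time: 23.82
ee_pos: [0.6461, 0.0295, 0.1242]
tcp_rot: [-180.0, 0.0, 87.6]
wrist_force: [0.2, 0.3, -2.0]
opening: 0.0274
grasp_force: 31.5
time: 24.23
ee_pos: [0.644, -0.0252, 0.1099]
tcp_rot: [-180.0, -0.1, 87.5]
wrist_force: [-2.1, 13.4, 7.3]
opening: 0.0276
grasp_force: 32.7
time: 24.48
ee_pos: [0.644, -0.0291, 0.1108]
tcp_rot: [179.9, -0.5, 87.8]
wrist_force: [-9.3, 32.8, 22.7]
opening: 0.0272
grasp_force: 36.3
time: 24.65
ee_pos: [0.6439, -0.0294, 0.1109]
tcp_rot: [179.8, -0.9, 87.9]
wrist_force: [-11.2, 50.5, 28.6]
opening: 0.0277
grasp_force: 37.9
rail [-0.1051  0.0006  0.0484] expect -.101
```

```bash

python3 drive.py '{"steps":[[0.003,0,-0.001,0,0.02],[0.005,0,-0.0013,0,0.05],[0.005,0,-0.0013,0,0.07],[0.005,0,-0.0013,0,0.085],[0.005,0,-0.04,0,0.085]]}'
python3 drive.py '{"steps":[[0,0,-0.04,0,0.085],[0,0,-0.07,0,0.085],[-0.03,-0.03,-0.1,0,0.085],[-0.06,-0.06,-0.11,0,0.085],[-0.1,-0.08,-0.11,0,0.085]]}'
python3 drive.py '{"steps":[[-0.04,-0.01,0,0,0.085],[-0.08,-0.02,0,0,0.085],[-0.12,-0.03,0,0,0.085],[-0.13,-0.03,0,0,0.085],[-0.13,-0.03,0,0,0.085]]}'
python3 - <<'E'
from h import *
import pickle
i=bot.camera_info("wrist");im=bot.camera("wrist");cv2.imwrite("pics/w9.png",im);pickle.dump(i,open("w9.pkl","wb"))
to(.48,-.351)
t=bot.camera("top");cv2.imwrite("pics/top9.png",t)
c=np.array([.4811,-.3509])
q=proj(i,[np.r_[c,.01]])[0].astype(int);print(q)
x,y=np.clip(q[0]-50,0,540),np.clip(q[1]-45,0,310)
a=cv2.resize(im[y:y+90,x:x+100],None,fx=5,fy=5,interpolation=cv2.INTER_CUBIC);print("crop origin",x,y)
b=cv2.resize(t[130:190,210:390],None,fx=1.6*2.75/2.75*1.6,fy=2.5)
o=np.zeros((600,800,3),np.uint8);o[:450,:500]=a;o[450:600,:b.shape[1]]=b[:150];cv2.imwrite("pics/crop9.png",o)
E
```

```text
time: 25.07
ee_pos: [0.6405, -0.0326, 0.1385]
tcp_rot: [-179.3, 0.0, 87.6]
wrist_force: [0.6, -0.4, -1.3]
opening: 0.0745
grasp_force: 0.0
time: 25.48
ee_pos: [0.5664, -0.1177, 0.2586]
tcp_rot: [179.8, 0.0, 87.7]
wrist_force: [0.0, -0.5, 0.7]
opening: 0.085
grasp_force: 0.0
time: 25.9
ee_pos: [0.5305, -0.2494, 0.2552]
tcp_rot: [-180.0, 0.0, 87.3]
wrist_force: [1.8, 0.7, -0.7]
opening: 0.0848
grasp_force: 0.0
pos [ 0.531  -0.2477  0.2552] yaw 87.41 q6 67.6 t 25.95 | dx -0.1055 dy -0.0463 turn None dz None
[290 249]
crop origin 240 204
```

View pics/crop9.png

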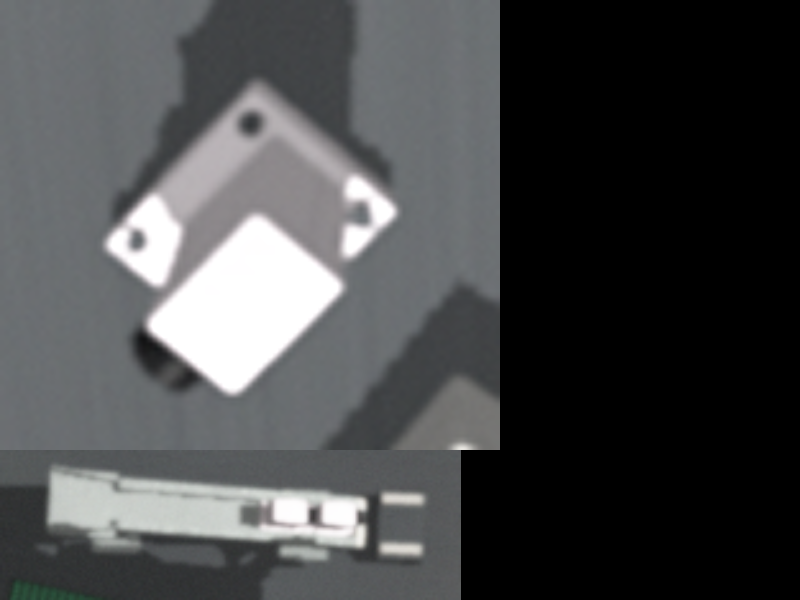

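C is unmoved (crop corners (256,80), (105,243), (396,210)). In the top strip, the two housings stand close together at the stop.

```bash
python3 - <<'E'
from h import *
import pickle
i=pickle.load(open("w9.pkl","rb"))
b,f,d=onz(i,[(291.2,220),(261,252.6),(319.2,246)],.01)[:,:2]
c=(f+d)/2;a1=np.arctan2(*(f-b)[::-1]);a2=np.arctan2(*(d-b)[::-1])-np.pi/2
print("C",np.linalg.norm(f-b),np.linalg.norm(d-b),"c",c,"ang",np.degrees([a1,a2]))
a=(a1+a2)/2;g=c-.006*np.array([np.cos(a),np.sin(a)]);print(g)
to(g[0],g[1],np.degrees(a),.0525)
t=bot.camera_info("top");im=cv2.imread("pics/top9.png")
m=(im[130:190,210:390].min(2)>235).astype(np.uint8)
for k in cv2.findContours(m,0,2)[0]:
    if cv2.contourArea(k)>40:
        r=cv2.minAreaRect(k);p=np.array(r[0])+[210,130];print("neck top rail xyz",rc(t,[p],RO,RP,.06).round(4),r[1])
E
```

```text
C 0.06220441141910712 0.051195374113992234 c [ 0.48099392 -0.35103148] ang [-134.64647098 -138.21628509]
[ 0.48534122 -0.34689614]
pos [ 0.5314 -0.2465  0.2553] yaw 87.5 q6 67.6 t 26.0 | dx -0.1023 dy -0.0417 turn 43.93427900129251 dz 0.2028
neck top rail xyz [[-0.0402  0.0024  0.06  ]] (9.0, 12.0)
neck top rail xyz [[-0.0987  0.0012  0.06  ]] (11.0, 9.0)
```

```bash

python3 drive.py '{"steps":[[-0.035,-0.014,0,7,0.06],[-0.07,-0.028,0,14,0.06],[-0.1023,-0.0417,0,21,0.06],[-0.1023,-0.0417,0,28,0.06],[-0.1023,-0.0417,0,35,0.06]]}'
python3 drive.py '{"steps":[[0,0,0.03,7,0.06],[0,0,0.06,8.5,0.06],[0,0,0.08,8.5,0.06],[0,0,0.08,8.5,0.06],[0,0,0.08,8.5,0.06]]}'
python3 - <<'E'
from h import *
i9=bot.camera_info("wrist")
import pickle
w=pickle.load(open("w7.pkl","rb"));print("block corners",onz(w,[(335,262),(288,328),(367,297)],.035).round(3).tolist())
im=bot.camera("wrist")
to(.4853,-.3469,44,.0525)
c=np.array([.4810,-.3510]);a=np.radians(-136);u=np.array([np.cos(a),np.sin(a)]);v=np.array([-u[1],u[0]])
q=proj(i9,[np.r_[c+x*u+y*v,.06] for x in(-.026,.014) for y in(-.014,.014)])
g=im.min(2)>200;hull=np.zeros(g.shape,np.uint8);cv2.fillConvexPoly(hull,cv2.convexHull(q.astype(np.int32)),1);print(q.round().tolist(),g[hull>0].mean())
E
```

```text
time: 26.42
ee_pos: [0.4854, -0.3469, 0.2553]
tcp_rot: [-180.0, 0.0, 52.2]
wrist_force: [-0.1, 0.2, 0.2]
opening: 0.06
grasp_force: 0.0
time: 26.83
ee_pos: [0.4858, -0.3452, 0.1752]
tcp_rot: [-179.9, 0.0, 44.2]
wrist_force: [-0.2, -0.5, 1.2]
opening: 0.0601
grasp_force: 0.0
block corners [[0.537, -0.386, 0.035], [0.467, -0.486, 0.035], [0.578, -0.441, 0.035]]
pos [ 0.4863 -0.3457  0.1767] yaw 44.18 q6 100.4 t 26.8833 | dx -0.0015 dy 0.0002 turn 0.1836476880875182 dz 0.1242
[[307.0, 181.0], [342.0, 181.0], [308.0, 228.0], [341.0, 228.0]] 0.9301643192488263
```

```bash

python3 drive.py '{"steps":[[-0.0015,0,0.03,0,0.06],[-0.0015,0,0.06,0,0.06],[-0.0015,0,0.09,0,0.06],[-0.0015,0,0.115,0,0.06],[-0.0015,0,0.124,0,0.06]]}'
python3 drive.py '{"steps":[[0,0,0,0,0.06],[0,0,0,0,0.02],[0,0,0,0,0.02],[0,0,0,0,0.02],[0,0,0,0,0.02]]}' 40
python3 drive.py '{"steps":[[0,0,0,0,0.02],[0,0,-0.03,0,0.02],[0,0,-0.07,0,0.02],[0,0,-0.11,0,0.02],[0,0,-0.15,0,0.02]]}'
python3 drive.py '{"steps":[[0,0,-0.03,-7,0.02],[0,0,-0.05,-14,0.02],[0,0,-0.05,-21,0.02],[0,0,-0.05,-28,0.02],[0,0,-0.05,-35,0.02]]}'
python3 drive.py '{"steps":[[0,0,0,-7,0.02],[0,0,0,-8.5,0.02],[0,0,0,-8.5,0.02],[0,0,0,-8.5,0.02]]}'
python3 - <<'E'
from h import *
g=rw(-.343,0,.0455);to(g[0],g[1],87.53,g[2]+.007)
E
```

```text
time: 27.3
ee_pos: [0.4843, -0.3468, 0.0499]
tcp_rot: [-179.9, 0.0, 44.1]
wrist_force: [-0.7, 1.3, -1.2]
opening: 0.0601
grasp_force: 0.0
time: 27.72
ee_pos: [0.4857, -0.3483, 0.0544]
tcp_rot: [179.8, -0.1, 44.1]
wrist_force: [0.2, 1.4, 6.6]
opening: 0.0275
grasp_force: 41.3
time: 28.13
ee_pos: [0.4843, -0.3474, 0.2043]
tcp_rot: [180.0, -0.0, 44.1]
wrist_force: [1.0, -0.6, -2.1]
opening: 0.0275
grasp_force: 40.4
time: 28.55
ee_pos: [0.4847, -0.3477, 0.2532]
tcp_rot: [179.9, 0.0, 79.4]
wrist_force: [-0.0, -0.6, -1.9]
opening: 0.0278
grasp_force: 40.5
time: 28.88
ee_pos: [0.4846, -0.3476, 0.2524]
tcp_rot: [180.0, 0.0, 87.5]
wrist_force: [-0.0, -0.1, -1.6]
opening: 0.0276
grasp_force: 40.5
pos [ 0.4846 -0.3476  0.2524] yaw 87.5 q6 56.8 t 28.8833 | dx 0.5554 dy 0.1446 turn -0.027633469558011825 dz 0.0826
```

```bash

python3 drive.py '{"steps":[[0.037,0.01,0,0,0.02],[0.074,0.02,0,0,0.02],[0.111,0.03,0,0,0.02],[0.148,0.04,0,0,0.02],[0.185,0.048,0,0,0.02]]}'
python3 drive.py '{"steps":[[0.037,0.01,0,0,0.02],[0.074,0.02,0,0,0.02],[0.111,0.03,0,0,0.02],[0.148,0.04,0,0,0.02],[0.185,0.048,0,0,0.02]]}'
python3 drive.py '{"steps":[[0.037,0.01,0,0,0.02],[0.074,0.02,0,0,0.02],[0.111,0.03,0,0,0.02],[0.148,0.04,0,0,0.02],[0.1854,0.0486,0,0,0.02]]}'
python3 drive.py '{"steps":[[0,0,0.02,0,0.02],[0,0,0.04,0,0.02],[0,0,0.05,0,0.02],[0,0,0.05,0,0.02],[0,0,0.05,0,0.02]]}' 20
python3 - <<'E'
from h import *
g=rw(-.343,0,.0455);to(g[0],g[1],87.53,g[2]+.007)
E
```

```text
time: 29.3
ee_pos: [0.5406, -0.1631, 0.2521]
tcp_rot: [180.0, 0.0, 87.5]
wrist_force: [0.2, 0.1, -1.9]
opening: 0.0273
grasp_force: 40.5
time: 29.72
ee_pos: [0.5964, 0.02, 0.2521]
tcp_rot: [180.0, -0.0, 87.5]
wrist_force: [0.2, -0.9, -2.6]
opening: 0.0275
grasp_force: 40.5
time: 30.13
ee_pos: [0.6526, 0.2032, 0.252]
tcp_rot: [180.0, -0.0, 87.5]
wrist_force: [1.4, -1.2, -1.8]
opening: 0.0271
grasp_force: 40.5
time: 30.55
ee_pos: [0.652, 0.2008, 0.2019]
tcp_rot: [-180.0, 0.0, 87.5]
wrist_force: [0.8, 0.3, -2.1]
opening: 0.0273
grasp_force: 40.3
pos [0.652  0.2008 0.2019] yaw 87.53 q6 109.6 t 30.55 | dx 0.0002 dy 0.0012 turn -0.0038630245174431366 dz 0.0322
```

```bash

python3 drive.py '{"steps":[[0,0.001,0.012,0,0.02],[0,0.001,0.02,0,0.02],[0,0.001,0.026,0,0.02],[0,0.001,0.03,0,0.02],[0,0.001,0.0315,0,0.02]]}' 20
python3 drive.py '{"steps":[[0,0,0,0,0.02],[0,0,0,0,0.035],[0,0,0,0,0.035],[0,0,0,0,0.035],[0,0,0,0,0.02]]}'
python3 drive.py '{"steps":[[0,0,0,0,0.02],[0,0,0,0,0.02],[0,0,0,0,0.02]]}' 30
python3 drive.py '{"steps":[[-0.008,0,0.0021,0,0.02],[-0.016,0,0.0043,0,0.02],[-0.024,0,0.0064,0,0.02],[-0.032,0,0.0086,0,0.02],[-0.04,0,0.0107,0,0.02]]}'
python3 drive.py '{"steps":[[-0.01,0,0.0027,0,0.02],[-0.02,0,0.0054,0,0.02],[-0.03,0,0.008,0,0.02],[-0.04,0,0.0107,0,0.02],[-0.05,0,0.0134,0,0.02]]}'
python3 drive.py '{"steps":[[-0.015,0,0.004,0,0.02],[-0.03,0,0.008,0,0.02],[-0.045,0,0.012,0,0.02],[-0.058,0,0.0155,0,0.02],[-0.07,0,0.0188,0,0.02]]}'
python3 drive.py '{"steps":[[-0.003,0,0.0008,0,0.02],[-0.006,0,0.0016,0,0.02],[-0.009,0,0.0024,0,0.02]]}'
python3 - <<'E'
from h import *
s=bot.get_obs()["ee_pos"];print("rail",((s-[0,0,.007]-RO)@RR).round(4),"expect -.16..-.165")
E
```

```text
time: 30.97
ee_pos: [0.6535, 0.2002, 0.1749]
tcp_rot: [179.7, -0.0, 87.5]
wrist_force: [-9.5, -8.0, 31.5]
opening: 0.0275
grasp_force: 45.2
time: 31.38
ee_pos: [0.6534, 0.2012, 0.1698]
tcp_rot: [-180.0, 0.0, 87.6]
wrist_force: [1.3, 0.4, -1.1]
opening: 0.0279
grasp_force: 21.4
time: 31.63
ee_pos: [0.6533, 0.2012, 0.1699]
tcp_rot: [-180.0, 0.0, 87.6]
wrist_force: [-0.0, -1.3, 0.1]
opening: 0.0274
grasp_force: 32.9
time: 32.05
ee_pos: [0.6514, 0.16, 0.1589]
tcp_rot: [-180.0, 0.0, 87.6]
wrist_force: [0.6, 0.5, -1.0]
opening: 0.0273
grasp_force: 32.5
time: 32.47
ee_pos: [0.6494, 0.1101, 0.1456]
tcp_rot: [-180.0, 0.0, 87.6]
wrist_force: [-0.2, -0.8, -2.1]
opening: 0.0271
grasp_force: 32.5
time: 32.88
ee_pos: [0.6464, 0.0396, 0.1268]
tcp_rot: [-180.0, 0.0, 87.6]
wrist_force: [0.7, -0.4, -1.9]
opening: 0.0276
grasp_force: 32.5
time: 33.13
ee_pos: [0.6465, 0.0333, 0.1255]
tcp_rot: [180.0, -0.2, 87.6]
wrist_force: [-0.3, 10.9, 5.7]
opening: 0.0274
grasp_force: 33.5
rail [-0.1695  0.0005  0.0462] expect -.16..-.165
```

```bash

python3 drive.py '{"steps":[[-0.002,0,0.0005,0,0.02],[-0.004,0,0.001,0,0.02],[-0.006,0,0.0016,0,0.02]]}' 50
python3 drive.py '{"steps":[[0,0,0,0,0.02],[0,0,0,0,0.02]]}'
python3 - <<'E'
from h import *
s=bot.get_obs()["ee_pos"];print("rail",((s-[0,0,.007]-RO)@RR).round(4),"expect -.16..-.165")
E
```

```text
time: 33.38
ee_pos: [0.6467, 0.031, 0.1264]
tcp_rot: [179.8, -0.5, 87.8]
wrist_force: [-5.7, 27.0, 20.9]
opening: 0.0272
grasp_force: 53.6
time: 33.55
ee_pos: [0.6467, 0.0309, 0.1265]
tcp_rot: [179.8, -0.4, 87.8]
wrist_force: [-4.7, 18.6, 13.3]
opening: 0.0274
grasp_force: 52.8
rail [-0.1674  0.0008  0.0478] expect -.16..-.165
```

```bash

python3 drive.py '{"steps":[[0.004,0,-0.001,0,0.02],[0.006,0,-0.0016,0,0.05],[0.006,0,-0.0016,0,0.07],[0.006,0,-0.0016,0,0.085],[0.006,0,-0.04,0,0.085]]}' 40
python3 drive.py '{"steps":[[0,0,-0.04,0,0.085],[0,0,-0.08,0,0.085],[-0.04,0,-0.11,0,0.085],[-0.08,0,-0.12,0,0.085],[-0.12,0,-0.12,0,0.085]]}'
python3 drive.py '{"steps":[[0,0,0,0,0.085],[0,0,0,0,0.085]]}'
python3 - <<'E'
from h import *
import pickle
i=bot.camera_info("wrist");im=bot.camera("wrist");cv2.imwrite("pics/w10.png",im);pickle.dump(i,open("w10.pkl","wb"))
to(.487,.265)
t=bot.camera("top");cv2.imwrite("pics/top10.png",t)
x0=360
q=proj(i,[rw(-.2,0,.02),rw(0,0,.02)]).astype(int);print(q.tolist())
x=min(max(q[:,0].min()-60,0),470);y=max(q[0,1]-40,0);c=im[y:y+190,x:x+170]
print("origin",x,y);cv2.imwrite("pics/crop10.png",cv2.resize(c,None,fx=3.1,fy=3.1,interpolation=cv2.INTER_CUBIC))
E
```

```text
time: 33.97
ee_pos: [0.6432, 0.032, 0.1552]
tcp_rot: [-179.3, 0.1, 87.6]
wrist_force: [-0.5, 0.3, -1.0]
opening: 0.0743
grasp_force: 0.0
time: 34.38
ee_pos: [0.642, -0.083, 0.2867]
tcp_rot: [179.7, 0.0, 87.7]
wrist_force: [1.0, -0.4, 0.3]
opening: 0.0853
grasp_force: 0.0
time: 34.55
ee_pos: [0.6413, -0.0848, 0.2829]
tcp_rot: [180.0, 0.0, 87.4]
wrist_force: [0.5, 0.7, 0.1]
opening: 0.0849
grasp_force: 0.0
pos [ 0.6413 -0.0833  0.2826] yaw 87.47 q6 85.1 t 34.6 | dx 0.3411 dy -0.1696 turn None dz None
[[322, 13], [323, 205]]
origin 262 0
```

View pics/crop10.png

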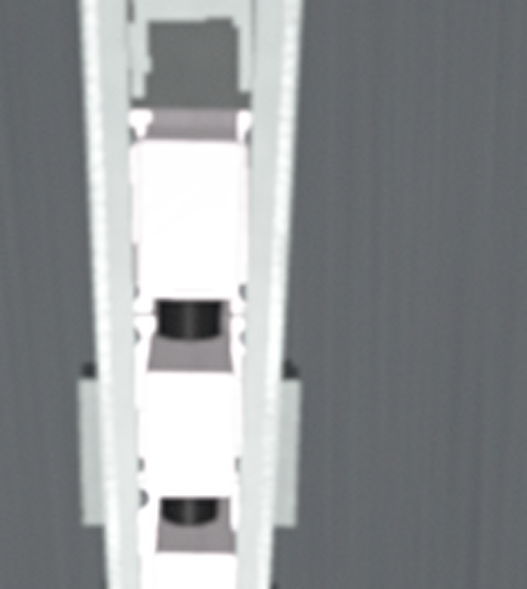

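The flanges follow one another with no visible gap. The seams are at crop rows of about 312 and 482, and C's rear edge is at row 108. I'll check them numerically and locate the dog from the two views.

```bash
python3 - <<'E'
from h import *
import pickle
i=pickle.load(open("w10.pkl","rb"))
print(rc(i,[(262+190/3.1,y/3.1) for y in(108,312,482)],RO,RP,.01).round(4).tolist())
t=bot.camera_info("top");im=cv2.imread("pics/top10.png")
# dog on the mat: non-green blob inside the mat
hsv=cv2.cvtColor(im,cv2.COLOR_BGR2HSV);roi=im[180:240,200:265]
cv2.imwrite("pics/dog10.png",cv2.resize(roi,None,fx=8,fy=8,interpolation=cv2.INTER_CUBIC))
E
```

```text
[[-0.1829, 0.0003, 0.01], [-0.1227, 0.0001, 0.01], [-0.0614, 0.0, 0.01]]
```

Pitch is about 60 mm, so there are no gaps, and all three housings are in. Now the dog: I go above the mat and locate the button numerically.

```bash

python3 drive.py '{"steps":[[0.036,-0.02,0,0,0.085],[0.072,-0.04,0,0,0.085],[0.108,-0.06,0,0,0.085],[0.144,-0.08,0,0,0.085],[0.17,-0.1,0,0,0.085]]}'
python3 drive.py '{"steps":[[0.036,-0.02,0,0,0.085],[0.072,-0.04,0,0,0.085],[0.1,-0.06,0,0,0.085],[0.126,-0.0675,0.03,0,0.085],[0.126,-0.0675,0.05,0,0.085]]}'
python3 drive.py '{"steps":[[0,0,0,0,0.085],[0,0,0,0,0.085]]}'
cat > dog.py <<'E'
from h import *
import pickle
i=bot.camera_info("wrist");im=bot.camera("wrist");pickle.dump(i,open("w11.pkl","wb"));cv2.imwrite("pics/w11.png",im)
t=bot.camera_info("top");tp=bot.camera("top")
def blobs(i,im,lo,z,zmax=1):
    hsv=cv2.cvtColor(im,cv2.COLOR_BGR2HSV);m=cv2.inRange(hsv,(0,0,lo),(180,60,255))
    n,l,s,c=cv2.connectedComponentsWithStats(m)
    for k in range(1,n):
        if 8<s[k,4]<1500:
            p=onz(i,[c[k]],z)[0]
            if np.hypot(p[0]-.487,p[1]-.265)<.05: print(lo,c[k].round(1),s[k,2:],p.round(4))
for lo in(120,170): blobs(i,im,lo,.066)
print("top");[blobs(t,tp,lo,.066) for lo in(90,120,170)]
# base: dark pixels against the green mat, near its underside height
to(.487,.265,87.6,.057)
E
python3 dog.py
```

```text
time: 35.07
ee_pos: [0.547, 0.0954, 0.2825]
tcp_rot: [-180.0, -0.0, 87.7]
wrist_force: [0.5, 0.8, 0.5]
opening: 0.085
grasp_force: 0.0
time: 35.48
ee_pos: [0.4843, 0.2256, 0.232]
tcp_rot: [180.0, -0.1, 87.9]
wrist_force: [1.0, -1.2, 0.1]
opening: 0.0848
grasp_force: 0.0
time: 35.65
ee_pos: [0.4854, 0.2213, 0.2324]
tcp_rot: [-179.9, 0.1, 87.7]
wrist_force: [-0.3, 0.4, -0.2]
opening: 0.0852
grasp_force: 0.0
120 [305.9 112.2] [ 8  4 25] [0.4716 0.2929 0.066 ]
120 [343.  112.9] [ 8  9 29] [0.5052 0.291  0.066 ]
120 [303.4 119.6] [ 7  9 27] [0.469  0.2866 0.066 ]
120 [342.4 120.4] [ 5  4 17] [0.5045 0.2844 0.066 ]
120 [323.9 137.5] [ 45  30 628] [0.487  0.2698 0.066 ]
120 [303.8 135.5] [ 7 19 57] [0.4685 0.2723 0.066 ]
120 [304.4 126. ] [4 3 9] [0.4696 0.2809 0.066 ]
120 [342.4 125.9] [ 5  3 12] [0.5044 0.2796 0.066 ]
120 [342.2 132.7] [ 5  8 29] [0.5041 0.2735 0.066 ]
120 [342.1 141.1] [ 8  7 33] [0.5038 0.2659 0.066 ]
170 [323.5 132.4] [ 20  21 332] [0.4868 0.2744 0.066 ]
top
pos [0.4867 0.2206 0.2343] yaw 87.59 q6 116.8 t 35.75 | dx 0.0443 dy -0.0016 turn -0.005567327008392908 dz 0.1773
```

```bash

python3 drive.py '{"steps":[[0.03,-0.001,0.02,0,0.085],[0.0537,-0.0022,0.05,0,0.085],[0.0537,-0.0022,0.09,0,0.085],[0.0537,-0.0022,0.12,0,0.085],[0.0537,-0.0022,0.15,0,0.085]]}'
python3 drive.py '{"steps":[[0,0,0.015,0,0.085],[0,0,0.0265,0,0.085],[0,0,0.0265,0,0.085],[0,0,0.0265,0,0.02],[0,0,0.0265,0,0.02]]}' 40
python3 drive.py '{"steps":[[0,0,0,0,0.02],[0,0,0,0,0.02],[0,0,0,0,0.02],[0,0,0,0,0.02]]}'
python3 drive.py '{"steps":[[0,0,-0.03,0,0.02],[0,0,-0.07,0,0.02],[0,0,-0.11,0,0.02],[0,0,-0.15,0,0.02],[0,0,-0.18,0,0.02]]}'
python3 - <<'E'
from h import *
im=bot.camera("wrist");hsv=cv2.cvtColor(im,cv2.COLOR_BGR2HSV);m=cv2.inRange(hsv,(0,0,200),(180,60,255));i=bot.camera_info("wrist")
p=bot.get_obs()["ee_pos"];print(proj(i,[p+[0,0,.009]]).round())
n,l,s,c=cv2.connectedComponentsWithStats(m)
for k in range(1,n):
    if s[k,4]>150: print(c[k].round(1),s[k,2:])
g=rw(-.338,0,.045);to(g[0],g[1],87.53,g[2]+.007)
E
```

```text
time: 36.17
ee_pos: [0.4873, 0.2744, 0.0827]
tcp_rot: [179.9, -0.0, 87.6]
wrist_force: [0.4, 0.1, 0.5]
opening: 0.0852
grasp_force: 0.0
time: 36.58
ee_pos: [0.4877, 0.2747, 0.0585]
tcp_rot: [179.9, -0.1, 87.6]
wrist_force: [0.1, 0.2, -0.1]
opening: 0.0636
grasp_force: 0.0
time: 36.92
ee_pos: [0.4871, 0.2746, 0.0576]
tcp_rot: [179.9, -0.1, 87.6]
wrist_force: [-0.3, -0.2, 6.3]
opening: 0.0271
grasp_force: 43.4
time: 37.33
ee_pos: [0.4864, 0.2743, 0.2396]
tcp_rot: [179.9, -0.1, 87.6]
wrist_force: [1.7, 1.9, -3.1]
opening: 0.0271
grasp_force: 42.2
[[325. 294.]]
[535.6   6. ] [ 57  16 635]
[426.9  62.5] [  62   51 1068]
[428.9 239. ] [ 16  43 460]
[515.1 267.5] [  95   96 4849]
[609.  292.3] [ 101   78 1192]
[468.5 273.3] [ 20  51 289]
[322.8 291.7] [  44   38 1329]
[528.3 324.2] [ 25  28 325]
[ 60.3 365.3] [ 43  56 973]
pos [0.4874 0.275  0.2451] yaw 87.6 q6 121.8 t 37.3833 | dx -0.0717 dy 0.1687 turn 0.06953576951427465 dz 0.0772
```

```bash

python3 drive.py '{"steps":[[-0.015,0.034,0,0,0.02],[-0.03,0.068,0,0,0.02],[-0.045,0.102,0,0,0.02],[-0.06,0.136,0,0,0.02],[-0.0717,0.1687,0.01,0,0.02]]}'
python3 drive.py '{"steps":[[0,0,0.02,0,0.02],[0,0,0.035,0,0.02],[0,0,0.035,0,0.02],[0,0,0.035,0,0.02]]}' 20
python3 - <<'E'
from h import *
g=rw(-.338,0,.0456);to(g[0],g[1],87.53,g[2]+.007)
i=bot.camera_info("top");im=bot.camera("top");m=(im[130:190,270:390].min(2)>235).astype(np.uint8)
for k in cv2.findContours(m,0,2)[0]:
    if cv2.contourArea(k)>40:
        r=cv2.minAreaRect(k);print("neck top",rc(i,[np.array(r[0])+[270,130]],RO,RP,.06).round(4),r[1])
E
```

```text
time: 37.8
ee_pos: [0.6539, 0.1944, 0.2274]
tcp_rot: [179.9, -0.0, 87.6]
wrist_force: [1.2, 0.9, -2.3]
opening: 0.0275
grasp_force: 42.6
time: 38.13
ee_pos: [0.6514, 0.1955, 0.19]
tcp_rot: [-179.8, 0.1, 87.6]
wrist_force: [0.5, 0.1, -3.0]
opening: 0.0272
grasp_force: 42.3
pos [0.6514 0.1955 0.19  ] yaw 87.58 q6 109.1 t 38.1333 | dx 0.0007 dy 0.0015 turn 0.054877870536088835 dz 0.0214
neck top [[-0.0386  0.001   0.06  ]] (8.0, 11.0)
neck top [[-0.0987 -0.0003  0.06  ]] (8.0, 11.0)
neck top [[-0.1598  0.0004  0.06  ]] (12.139453887939453, 8.557319641113281)
```

```bash

python3 drive.py '{"steps":[[0,0.0015,0.006,0,0.02],[0,0.0015,0.012,0,0.02],[0,0.0015,0.016,0,0.02],[0,0.0015,0.019,0,0.02],[0,0.0015,0.0205,0,0.02]]}' 20
python3 drive.py '{"steps":[[0,0,0,0,0.02],[0,0,0,0,0.035],[0,0,0,0,0.035],[0,0,0,0,0.035],[0,0,0,0,0.02]]}'
python3 drive.py '{"steps":[[0,0,0,0,0.02],[0,0,0,0,0.02],[0,0,0,0,0.02]]}' 30
python3 drive.py '{"steps":[[-0.008,0,0.0021,0,0.02],[-0.016,0,0.0043,0,0.02],[-0.024,0,0.0064,0,0.02],[-0.032,0,0.0086,0,0.02],[-0.04,0,0.0107,0,0.02]]}'
python3 drive.py '{"steps":[[-0.01,0,0.0027,0,0.02],[-0.02,0,0.0054,0,0.02],[-0.03,0,0.008,0,0.02],[-0.04,0,0.0107,0,0.02],[-0.05,0,0.0134,0,0.02]]}'
python3 drive.py '{"steps":[[-0.008,0,0.0021,0,0.02],[-0.016,0,0.0043,0,0.02],[-0.022,0,0.0059,0,0.02],[-0.026,0,0.007,0,0.02],[-0.03,0,0.008,0,0.02]]}'
python3 drive.py '{"steps":[[-0.003,0,0.0008,0,0.02],[-0.006,0,0.0016,0,0.02],[-0.008,0,0.0021,0,0.02]]}'
python3 - <<'E'
from h import *
s=bot.get_obs()["ee_pos"];print("rail",((s-[0,0,.007]-RO)@RR).round(4),"expect -.208")
E
```

```text
time: 38.6
ee_pos: [0.6535, 0.1956, 0.1735]
tcp_rot: [179.9, -0.1, 87.6]
wrist_force: [-6.6, -3.6, 17.0]
opening: 0.0277
grasp_force: 45.2
time: 39.02
ee_pos: [0.6538, 0.1956, 0.1711]
tcp_rot: [180.0, -0.0, 87.6]
wrist_force: [-1.4, 0.5, -1.6]
opening: 0.0274
grasp_force: 23.8
time: 39.27
ee_pos: [0.6538, 0.1956, 0.1711]
tcp_rot: [180.0, -0.0, 87.6]
wrist_force: [1.1, 0.4, 0.8]
opening: 0.0271
grasp_force: 30.9
time: 39.68
ee_pos: [0.6518, 0.1549, 0.1602]
tcp_rot: [180.0, -0.0, 87.6]
wrist_force: [-0.3, 1.4, 0.5]
opening: 0.027
grasp_force: 30.9
time: 40.1
ee_pos: [0.6497, 0.1046, 0.1467]
tcp_rot: [-180.0, -0.0, 87.6]
wrist_force: [0.7, -1.0, -0.8]
opening: 0.0274
grasp_force: 30.5
time: 40.52
ee_pos: [0.6489, 0.078, 0.1413]
tcp_rot: [179.9, -0.4, 87.7]
wrist_force: [-6.2, 17.4, 22.8]
opening: 0.0274
grasp_force: 34.7
time: 40.77
ee_pos: [0.6488, 0.0763, 0.1413]
tcp_rot: [179.7, -1.0, 88.0]
wrist_force: [-8.1, 54.7, 29.4]
opening: 0.0273
grasp_force: 36.6
rail [-0.2152  0.0009  0.0503] expect -.208
```

```bash

python3 drive.py '{"steps":[[0.004,0,-0.001,0,0.02],[0.006,0,-0.0016,0,0.05],[0.006,0,-0.0016,0,0.07],[0.006,0,-0.0016,0,0.085],[0.006,0,-0.04,0,0.085]]}' 40
python3 drive.py '{"steps":[[0,0,-0.04,0,0.085],[0,0,-0.08,0,0.085],[-0.04,0,-0.11,0,0.085],[-0.08,0,-0.12,0,0.085],[-0.12,0,-0.12,0,0.085]]}'
python3 drive.py '{"steps":[[0,0,0,0,0.085],[0,0,0,0,0.085]]}'
cat > chk.py <<'E'
from h import *
i=bot.camera_info("wrist");im=bot.camera("wrist");cv2.imwrite("pics/w12.png",im)
u=lambda x,y,z:proj(i,[rw(x,y,z)])[0]
g=cv2.cvtColor(im,cv2.COLOR_BGR2GRAY).astype(int)
# brightness profile at flange height beside the necks (|y| = 16..17 mm, seen through the lip gap), and along the middle
for y,z in((.0158,.01),(-.0158,.01),(0,.061)):
    xs=np.arange(-.26,-.10,.003);v=[]
    for x in xs:
        p=u(x,y,z).round().astype(int);v.append(int(g[p[1],p[0]]) if 0<=p[1]<400 and 0<=p[0]<640 else -1)
    print(y,z,list(zip((xs*1000).round().astype(int).tolist(),v)))
m=(g>215).astype(np.uint8);n,l,s,c=cv2.connectedComponentsWithStats(m)
for k in range(1,n):
    r=rc(i,[c[k]],RO,RP,.061)[0]
    if s[k,4]>80 and abs(r[1])<.015: print("bright",s[k],"rail",r.round(4))
E
python3 chk.py
```

```text
time: 41.18
ee_pos: [0.6452, 0.0725, 0.1677]
tcp_rot: [-179.2, 0.2, 87.6]
wrist_force: [0.4, 0.2, -0.3]
opening: 0.0745
grasp_force: 0.0
time: 41.6
ee_pos: [0.6439, -0.0422, 0.2994]
tcp_rot: [179.8, 0.0, 87.7]
wrist_force: [0.5, 0.4, 0.7]
opening: 0.0851
grasp_force: 0.0
time: 41.77
ee_pos: [0.6435, -0.044, 0.2959]
tcp_rot: [-179.9, 0.0, 87.3]
wrist_force: [-0.5, 0.5, 0.0]
opening: 0.0851
grasp_force: 0.0
0.0158 0.01 [(-260, -1), (-257, -1), (-254, -1), (-251, 214), (-248, 214), (-245, 205), (-242, 199), (-239, 199), (-236, 124), (-233, 97), (-230, 107), (-227, 112), (-224, 116), (-221, 112), (-218, 111), (-215, 96), (-212, 96), (-209, 94), (-206, 99), (-203, 100), (-200, 105), (-197, 106), (-194, 107), (-191, 107), (-188, 111), (-185, 119), (-182, 162), (-179, 255), (-176, 255), (-173, 255), (-170, 252), (-167, 229), (-164, 243), (-161, 247), (-158, 242), (-155, 251), (-152, 250), (-149, 249), (-146, 254), (-143, 253), (-140, 253), (-137, 253), (-134, 253), (-131, 241), (-128, 237), (-125, 251), (-122, 251), (-119, 255), (-116, 244), (-113, 248), (-110, 255), (-107, 248), (-104, 244
[... 853 characters left out ...]
2), (-230, 60), (-227, 62), (-224, 56), (-221, 63), (-218, 59), (-215, 250), (-212, 248), (-209, 249), (-206, 250), (-203, 250), (-200, 252), (-197, 115), (-194, 61), (-191, 153), (-188, 152), (-185, 144), (-182, 144), (-179, 143), (-176, 255), (-173, 255), (-170, 255), (-167, 255), (-164, 255), (-161, 255), (-158, 255), (-155, 255), (-152, 255), (-149, 255), (-146, 255), (-143, 255), (-140, 255), (-137, 75), (-134, 79), (-131, 81), (-128, 115), (-125, 145), (-122, 143), (-119, 164), (-116, 255), (-113, 255), (-110, 255), (-107, 255), (-104, 255), (-101, 255)]
bright [ 289    0   66  241 7816] rail [-0.1363 -0.0017  0.061 ]
bright [312  52  22  24 403] rail [-2.074e-01 -1.000e-04  6.100e-02]
```

The dog's button is at rail x = -207 mm and its base runs straight into C's flange edge at -183 mm, so it's tight. The gripper is clear, so I'm handing the job in.

```bash
python3 -c "
from workcell import bot
print(bot.job_done())"
```

```text
the job is handed in; nothing more can be done
None
```

I handed the job in at about 42 s: all three housings found are in the rail, ports downhill and without measurable gaps, with the clamp dog back in tight behind the last one (the judge gave no verdict on hand-in).

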